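File the dried bed samples in section order

ROBOT

A 6-joint arm with a two-finger parallel gripper is mounted at the origin on a cart in front of the work surface, level with it; the furniture and walls round the work are solid. World frame = base frame: x ahead of the robot, y to its left, z up, the work surface at z = 0. Lengths are in mm, angles in rad, forces in N, time in s.
With the tool pointing down it reaches from about 350 to 975 mm from the base axis. Payload 7.1 kg.
Tool frame: the origin (TCP) lies on the mounting face of the last link; the fingertips stand 182 mm ahead of it and the grasp point (between the pads) lies 163 mm ahead of it (ctrl.tip_reach is the distance from the TCP to the fingertips, in mm); z points along the fingers, y is the direction in which the jaws open and shut (so a half turn about z gives the same grasp; the last joint's range is limited). The gripper opens to 88 mm and grips with 3 to 60 N. Pads are 20 mm wide; open, the fingers measure 115 mm over their backs; the gripper's body (75 mm by 178 mm) begins 61 mm behind the grasp point.
Start: joints at [-1.333, 0.423, 1.63, -0, 1.089, -0.019], TCP at [158.761, -604.484, 404.675] pointing down, gripper open.
Joint ranges: [-3, 3], [-0.9, 2.11], [0.09, 2.58], [-1.31, 4.45], [0.11, 2.69], [-2.54, 2.54]. Speed limits (rad/s): [2.39, 2.39, 3.01, 3.14, 3.14, 3.14].

INTERFACE

Orientations are given as a rotation vector (axis times angle).
In Python, from workcell import ctrl gives the robot as it stands.
- The arm moves only by the tool jog_arm, never from a script. Its argument "steps" is a list that holds one entry, the list of rows, each a list of 7 numbers: the shift along the tool's x, y, z in m, then the turn, a rotation vector about the tool's x, y, z in degrees, then the gripper's target within -1 to 1 (shut at 1, half-way at 0, fully open at -1). A call has 1 to 20 rows; each row shifts and turns the commanded pose from where the row before left it, along the tool's axes as they then stand; what a row does not reach is not made up. A row lasts 1/12 s, in which the tool goes at most 41.7 mm and 7.16 degrees, less where a joint would pass 70% of its speed; a pose out of reach is approached as far as the arm can. A call is refused whole if a number of a shift passes 0.0417 or a number of a turn 7.16, either way. A call with a gripper value outside its range is refused whole. The fingers move at their own pace and stop on an object; the grip force is fixed at half the most. Time passes only in rows, so rows that do not move let the fingers close. It gives the time, the measured TCP pose, the force and the opening at its end, in the units of the state.
- ctrl.get_obs(): the state, without advancing time (a new reading comes with each control period).
- ctrl.get_image(name): name is "scene" or "top" or "wrist"; returns the picture (400x640x3 uint8, red, green, blue); there is no depth.
- ctrl.camera_info(name): a dict with "fx", "fy", "cx", "cy" (pixels), "origin" and "attitude" of the camera in the world; the wrist camera has in their place "T_tool_cam" (4x4, takes a point from camera to tool coordinates, whose origin is the TCP and whose axes are the flange's). Camera axes: x right, y down, z forward; pixel columns grow to the right and rows downward; lengths in mm; the calibration is good to about 2 mm. A picture is of the moment at which its call begins: read the wrist's pose just before it. camera_info takes no time and is no camera call.
- ctrl.close_job(): hands the job in, once; it reports no verdict.
Trained networks look in the newest picture that a camera, given by its name, has taken for a name from the list of things; names that differ only in an ending like _2 or _b are one class to them, and where a whole thing is asked for, a point or a joint stands for the part that bears it (a point fixed in the world has none). Each returns a list of dicts, best first, with "p" (0 to 1); they miss things now and then, are a little off and sometimes report something else, mostly with a low value. They report only what shows in the picture. A call takes as long as a camera call.
- ctrl.look_for(thing, camera): "bbox" ([left, top, right, bottom] in pixels, round what is visible of it).
- ctrl.trace(thing, camera): "pixels" (400x640 bool, what is visible of it) and "bbox" ([left, top, right, bottom] in pixels, round what is visible of it).
- ctrl.landmark_of(thing, camera): "uv" ([column, row] in pixels: a listed point, or the origin of a listed thing).
The state is a dict: "t": time; "qpos": joint angles; "qvel": joint speeds; "joint_torque": joint torques, N m; "ee_pos": TCP position; "orientation": TCP orientation; "ft_force": force on the tool from outside, world axes, zero at the start; "moment": the same for the moment, N m; "width": finger opening in mm.
Only numpy, scipy, OpenCV 4.12 (cv2) and the standard library are available. Lean on these libraries where they do the work, as an engineer would, in place of code of your own. Each camera call takes 0.05 s, during which the arm holds its last target.

TASK

The four rock samples drying on the wire stands in the metal drip pan each come from a different bed and lie in the order of the section, counted from the pan's card end. Move them into the wooden storage tray, one to a compartment and in the same order: the sample nearest the pan's card into the compartment nearest the tray's card, and so on. They are fragile, so set each down, do not drop it, near the middle of its compartment, flat on the foam and the same side up as it lay.

Things in the scene. Friction and masses are not known exactly. Their poses are not given: they have to be found in the camera images.
- stone_b: the tallest lump of pale matrix rock, blocky; 44 (its x) x 60 (its y) x 46 mm high; 0.21 kg. Take it across its x, the narrow way. Loose. Origin: centre of its underside, z up. Starts on one of the four drying stands (which one varies), its x within 0.35 rad of across the row. Mass varies by a quarter.
- stone_e: a broad, low lump of pale matrix rock; 58 (x) x 56 (y) x 29 mm high; 0.12 kg. Take it across its x or y. Loose. Origin: centre of its underside, z up. Starts on one of the four drying stands (which one varies), its x within 0.35 rad of across the row. Mass varies by a quarter.
- chalk_b: a small, whitish, angular lump of chalk; 43 (x) x 43 (y) x 24 mm high; 0.06 kg. Take it across its x. Loose. Origin: centre of its underside, z up. Starts on one of the four drying stands (which one varies), its x within 0.35 rad of across the row. Mass varies by a quarter.
- clod_f: the smallest lump, dark brown; 34 (x) x 36 (y) x 21 mm high; 0.05 kg. Take it across its x. Loose. Origin: centre of its underside, z up. Starts on one of the four drying stands (which one varies), its x within 0.35 rad of across the row. Mass varies by a quarter.
- drip_tray: drying rack: shallow bare-metal pan, 124 (x) x 330 mm (y), fixed on a plywood work board whose top is at z = 0.075 m. Origin: centre of its underside, on the board; floor 3 mm, rim 13 mm above it. Four drying stands in a row along its y, near y = +117, +39, -39, -117 mm, x = 0. Beyond its +y end a 30 mm metal ledge bears a white card in a steel frame: the card end, where the row begins.
- storage_tray: pale wooden tray, white foam floor, fixed on the board, turned any way. Origin: underside, mid-row. Four open compartments, centres at x = 0, y = +118.5, +39.5, -39.5, -118.5 mm, each 116 (x) x 76 mm (y) inside. Above the board: floor 8, dividers (3 mm thick) 20, outer walls 26 mm. Beyond the +y end a 30 mm wooden ledge bears a white card in a brass frame: the card end, where the row begins.
- stand_stone_b: the drying stand on which stone_b lies at the start (it stays as a record of where stone_b lay): a round of steel wire mesh, 44 mm across, 16 mm high, on a wire foot 65 mm across, fixed in the drip pan; origin at the centre of its foot, so that the lump rests 16 mm above it. The four stands look alike.
- stand_stone_e: the drying stand on which stone_e lies at the start (it stays as a record of where stone_e lay): a round of steel wire mesh, 44 mm across, 16 mm high, on a wire foot 65 mm across, fixed in the drip pan; origin at the centre of its foot, so that the lump rests 16 mm above it. The four stands look alike.
- stand_chalk_b: the drying stand on which chalk_b lies at the start (it stays as a record of where chalk_b lay): a round of steel wire mesh, 44 mm across, 16 mm high, on a wire foot 65 mm across, fixed in the drip pan; origin at the centre of its foot, so that the lump rests 16 mm above it. The four stands look alike.
- stand_clod_f: the drying stand on which clod_f lies at the start (it stays as a record of where clod_f lay): a round of steel wire mesh, 44 mm across, 16 mm high, on a wire foot 65 mm across, fixed in the drip pan; origin at the centre of its foot, so that the lump rests 16 mm above it. The four stands look alike.

How it is judged (in metres and radians):
At the end, for the whole second after the job is handed in: Each lump lies in the compartment with the same number from the card end as its drying stand has: origin within 20 mm of the centre along the row, 34 mm across it, underside 4 to 14 mm above the board (floor: 8 mm), tilted under 0.25 rad; at rest, released (((y of stand_stone_b in the frame of drip_tray between 0.082 and 0.152 m and y of stone_b in the frame of storage_tray between 0.0985 and 0.1385 m) or (y of stand_stone_b in the frame of drip_tray between 0.004 and 0.074 m and y of stone_b in the frame of storage_tray between 0.0195 and 0.0595 m) or (y of stand_stone_b in the frame of drip_tray between -0.074 and -0.004 m and y of stone_b in the frame of storage_tray between -0.0595 and -0.0195 m) or (y of stand_stone_b in the frame of drip_tray between -0.152 and -0.082 m and y of stone_b in the frame of storage_tray between -0.1385 and -0.0985 m)) and x of stone_b in the frame of storage_tray between -0.034 and 0.034 m and z of stone_b in the frame of storage_tray between 0.004 and 0.014 m and angle between each of stone_b, stone_e, chalk_b, clod_f's own z axis and vertical below 0.25 rad and linear speed of each of stone_b, stone_e, chalk_b, clod_f below 0.02 m/s and angular speed of each of stone_b, stone_e, chalk_b, clod_f below 0.2 rad/s and ((y of stand_stone_e in the frame of drip_tray between 0.082 and 0.152 m and y of stone_e in the frame of storage_tray between 0.0985 and 0.1385 m) or (y of stand_stone_e in the frame of drip_tray between 0.004 and 0.074 m and y of stone_e in the frame of storage_tray between 0.0195 and 0.0595 m) or (y of stand_stone_e in the frame of drip_tray between -0.074 and -0.004 m and y of stone_e in the frame of storage_tray between -0.0595 and -0.0195 m) or (y of stand_stone_e in the frame of drip_tray between -0.152 and -0.082 m and y of stone_e in the frame of storage_tray between -0.1385 and -0.0985 m)) and x of stone_e in the frame of storage_tray between -0.034 and 0.034 m and z of stone_e in the frame of storage_tray between 0.004 and 0.014 m and ((y of stand_chalk_b in the frame of drip_tray between 0.082 and 0.152 m and y of chalk_b in the frame of storage_tray between 0.0985 and 0.1385 m) or (y of stand_chalk_b in the frame of drip_tray between 0.004 and 0.074 m and y of chalk_b in the frame of storage_tray between 0.0195 and 0.0595 m) or (y of stand_chalk_b in the frame of drip_tray between -0.074 and -0.004 m and y of chalk_b in the frame of storage_tray between -0.0595 and -0.0195 m) or (y of stand_chalk_b in the frame of drip_tray between -0.152 and -0.082 m and y of chalk_b in the frame of storage_tray between -0.1385 and -0.0985 m)) and x of chalk_b in the frame of storage_tray between -0.034 and 0.034 m and z of chalk_b in the frame of storage_tray between 0.004 and 0.014 m and ((y of stand_clod_f in the frame of drip_tray between 0.082 and 0.152 m and y of clod_f in the frame of storage_tray between 0.0985 and 0.1385 m) or (y of stand_clod_f in the frame of drip_tray between 0.004 and 0.074 m and y of clod_f in the frame of storage_tray between 0.0195 and 0.0595 m) or (y of stand_clod_f in the frame of drip_tray between -0.074 and -0.004 m and y of clod_f in the frame of storage_tray between -0.0595 and -0.0195 m) or (y of stand_clod_f in the frame of drip_tray between -0.152 and -0.082 m and y of clod_f in the frame of storage_tray between -0.1385 and -0.0985 m)) and x of clod_f in the frame of storage_tray between -0.034 and 0.034 m and z of clod_f in the frame of storage_tray between 0.004 and 0.014 m); the robot touches nothing.
It fails at once if stone_b is dropped or thrown: it moves faster than 0.7 m/s with no finger on it (a fall of about 25 mm) (linear speed of stone_b above 0.7 m/s and contact force between the fingers and stone_b below 0.01 N).
It fails at once if stone_e is dropped or thrown: it moves faster than 0.7 m/s with no finger on it (a fall of about 25 mm) (linear speed of stone_e above 0.7 m/s and contact force between the fingers and stone_e below 0.01 N).
It fails at once if chalk_b is dropped or thrown: it moves faster than 0.7 m/s with no finger on it (a fall of about 25 mm) (linear speed of chalk_b above 0.7 m/s and contact force between the fingers and chalk_b below 0.01 N).
It fails at once if clod_f is dropped or thrown: it moves faster than 0.7 m/s with no finger on it (a fall of about 25 mm) (linear speed of clod_f above 0.7 m/s and contact force between the fingers and clod_f below 0.01 N).
It also fails if it takes over 102 s, if anything falls off the work surface, if the arm or the gripper's body presses on something with over 40 N, if the wrist force passes 120 N, or if a joint passes its speed limit or range.

## Working session

There is one attempt and no reset: what is moved stays moved. The work goes in short steps, Python scripts to look and compute and a tool call to move; the robot and the scene stay as the last step left them, time stands still between calls to the robot, and variables do not carry over. Pictures are saved under pics/ and viewed, and the job is handed in when it is done.

Besides the shell and the picture viewer there is one more tool, called after ">>>" by a JSON object that holds its "name" and its "arguments", one argument or row to a line. jog_arm: Moves the arm, as the interface text tells. Its arguments: {"type":"object","properties":{"steps":{"type":"array"}},"required":["steps"]}

```bash
ls; mkdir -p pics; python3 - <<'E'
from workcell import ctrl
import cv2
print(ctrl.get_obs())
for n in ["scene","top","wrist"]:
    im=ctrl.get_image(n); cv2.imwrite(f"pics/{n}0.png",im[:,:,::-1]); print(n,ctrl.camera_info(n))
E
```

```text
pics
{'t': 0.0, 'qpos': array([-1.33299702e+00,  4.23803782e-01,  1.63069901e+00,  5.70827959e-06,
        1.08859976e+00, -1.89779138e-02]), 'qvel': array([5.59419170e-04, 2.18455199e-04, 7.68844010e-04, 1.09678123e-03,
       2.05196515e-04, 3.54547633e-05]), 'joint_torque': array([ 2.40673733e-03, -5.44618285e+01, -2.73664248e+01,  6.44200458e-02,
        2.27653765e-02, -1.13798817e-04]), 'ee_pos': array([ 158.69924395, -604.21938824,  403.92109129]), 'orientation': array([-3.11424723e+00, -4.02041168e-01,  2.50962645e-04]), 'ft_force': array([-0.52516334, -0.12657141, -0.52874802]), 'moment': array([0.00194849, 0.01177762, 0.07033568]), 'width': 87.95377453220547}
scene {'fx': 364.47675556538707, 'fy': 364.47675556538707, 'cx': 322.2665300557471, 'cy': 199.2460970491968, 'origin': array([ 19.7718482 , 531.35109696, 860.6089887 ]), 'attitude': array([-0.93612349,  2.53662624, -1.01949556])}
top {'fx': 495.4338778103093, 'fy': 495.4338778103093, 'cx': 320.0195784325049, 'cy': 196.6637807724083, 'origin': array([ 295.06730305,   12.4105811 , 1722.25344865]), 'attitude': array([-2.15841318,  2.16294829, -0.13338586])}
wrist {'fx': 345.90685147688583, 'fy': 345.90685147688583, 'cx': 322.9261296416516, 'cy': 205.79722799760634, 'T_tool_cam': array([[ 1.55014051e-04, -9.60794610e-01, -2.77261056e-01,
         7.55482059e+01],
       [ 9.99999947e-01,  2.28157588e-04, -2.31545457e-04,
        -8.26819228e-01],
       [ 2.85726841e-04, -2.77261006e-01,  9.60794595e-01,
         1.99874766e+01],
       [ 0.00000000e+00,  0.00000000e+00,  0.00000000e+00,
         1.00000000e+00]])}
```

View pics/top0.png

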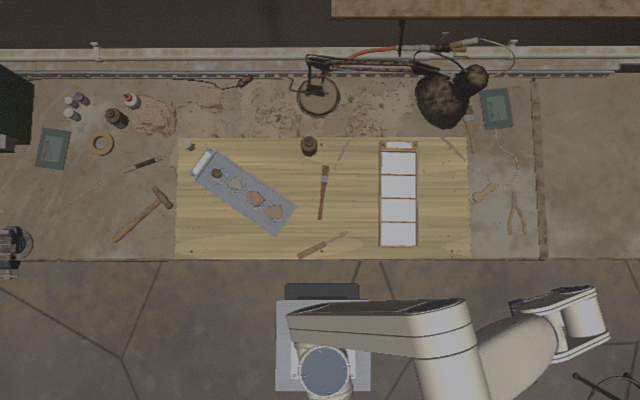

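View pics/scene0.png

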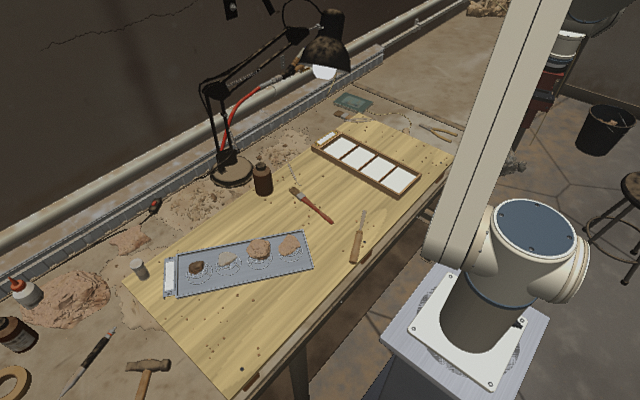

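View pics/wrist0.png

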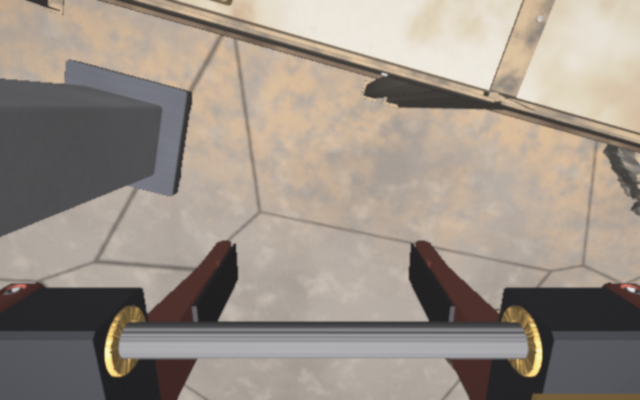

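The top view shows the pan at about (243,190) with its card at (202,162). From the card the order is dark lump (217,174), whitish (236,184), then two pale stones (256,199) and (274,212). The tray is at about (398,195) with its card at the top (398,145). Next I'll measure these.

```bash
cat > h.py <<'E'
from workcell import ctrl
import numpy as np, cv2
from scipy.spatial.transform import Rotation as R
def cam(n,obs=None):
    c=ctrl.camera_info(n)
    K=np.array([[c['fx'],0,c['cx']],[0,c['fy'],c['cy']],[0,0,1]])
    if n=='wrist':
        T=np.eye(4);T[:3,:3]=R.from_rotvec(obs['orientation']).as_matrix();T[:3,3]=obs['ee_pos']
        T=T@c['T_tool_cam'];return K,T[:3,:3],T[:3,3]
    return K,R.from_rotvec(c['attitude']).as_matrix(),np.array(c['origin'])
def proj(C,p):
    K,Rm,o=C; q=(np.atleast_2d(p)-o)@Rm; q=q@K.T; return q[:,:2]/q[:,2:]
def back(C,uv,z):
    K,Rm,o=C; uv=np.atleast_2d(uv).astype(float)
    d=np.c_[uv,np.ones(len(uv))]@np.linalg.inv(K).T@Rm.T
    return o+d*((z-o[2])/d[:,2])[:,None]
E
python3 - <<'E'
from h import *
np.set_printoptions(precision=1,suppress=True)
im=ctrl.get_image('top'); ob=ctrl.get_obs()
cv2.imwrite('pics/topz.png',cv2.resize(im[130:270,170:430],None,fx=3,fy=3,interpolation=cv2.INTER_CUBIC)[:,:,::-1])
C=cam('top'); ims=ctrl.get_image('scene');S=cam('scene')
for n,z in [('drip_tray',75),('storage_tray',75),('stone_b',94),('stone_e',94),('chalk_b',94),('clod_f',94)]:
    for cn,c in (('top',C),('scene',S)):
        for d in ctrl.landmark_of(n,cn)[:3]:
            print(n,cn,round(d['p'],2),np.array(d['uv']),back(c,d['uv'],z)[0])
for n in ['stand_clod_f']:
    for d in ctrl.look_for(n,'top')[:5]: print(n,d['p'],d['bbox'])
print(ctrl.get_obs()['t'])
E
```

```text
drip_tray top 0.65 [243.5 194. ] [503.8 263.6  75. ]
drip_tray top 0.62 [272.1 214.1] [436.1 167.2  75. ]
drip_tray scene 0.71 [246.8 263. ] [502.  253.7  75. ]
storage_tray top 0.65 [395.6 197.7] [ 490.3 -245.8   75. ]
storage_tray top 0.55 [220.  176.2] [564.3 343.6  75. ]
storage_tray top 0.29 [275.4 208.4] [455.1 156.4  75. ]
storage_tray scene 0.71 [368.8 167.6] [ 479.1 -250.1   75. ]
stone_b top 0.65 [272.1 211.7] [442.4 165.5  94. ]
stone_b top 0.61 [254.3 197.1] [491.  224.9  94. ]
stone_b scene 0.81 [258.6 255.3] [485.2 225.5  94. ]
stone_b scene 0.81 [287.9 247.7] [445.4 160.3  94. ]
stone_e top 0.65 [272.1 211.7] [442.4 165.5  94. ]
stone_e top 0.61 [254.3 197.1] [491.  224.9  94. ]
stone_e scene 0.81 [258.6 255.3] [485.2 225.5  94. ]
stone_e scene 0.81 [287.9 247.7] [445.4 160.3  94. ]
chalk_b top 0.68 [236.4 184.5] [533.2 284.8  94. ]
chalk_b top 0.45 [233.5 185.9] [528.5 294.4  94. ]
chalk_b scene 0.57 [229.  259.9] [531.1 283.2  94. ]
clod_f top 0.51 [217.3 177. ] [558.5 348.7  94. ]
clod_f scene 0.59 [197.  268.8] [570.3 351.1  94. ]
stand_clod_f 0.44 [210.1, 169.9, 223.6, 183.4]
0.9
```

View pics/topz.png

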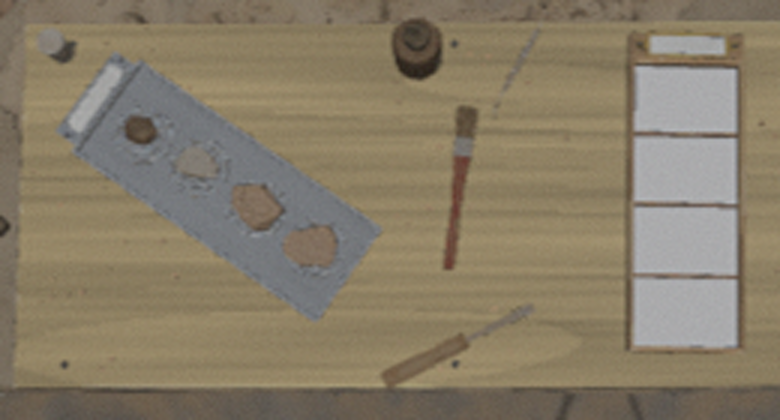

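```bash
cat > plan.py <<'E'
import sys,math,numpy as np
from h import *
def yaw(o):
    M=R.from_rotvec(o['orientation']).as_matrix(); return math.degrees(math.atan2(M[1,0],M[0,0])),M
def plan(target,a1,n,g,start=None,quiet=False):
    o=ctrl.get_obs(); a0,M=yaw(o); p0=np.array(o['ee_pos'])
    if start is not None: p0=np.array(start[:3],float);a0=start[3]
    d=np.array(target,float)-p0; da=(a1-a0+180)%360-180
    rows=[];p=p0.copy();a=a0
    for i in range(n):
        # shift applied in the axes before turn
        want=p0+d*(i+1)/n; s=want-p; c,sn=math.cos(math.radians(a)),math.sin(math.radians(a))
        tx=c*s[0]+sn*s[1]; ty=sn*s[0]-c*s[1]; tz=-s[2]
        sh=[round(v/1000,4) for v in (tx,ty,tz)]
        want_a=a0+da*(i+1)/n; t=round(-(want_a-a),1)
        rows.append(sh+[0,0,t,g])
        tx,ty,tz=[1000*v for v in sh]
        p=p+np.array([c*tx+sn*ty,sn*tx-c*ty,-tz]); a-=t
    if not quiet:
        print('from',p0.round(1),round(a0,2),'to',p.round(1),round(a,2),'max step',round(np.linalg.norm(d)/n,1),round(da/n,2),'tilt',(M[2]).round(4))
        print(str(rows).replace(' ',''))
    return p,a,rows
E
python3 -c "
from plan import *
plan([485,-300,420],90,13,-1)"
```

```text
from [ 158.8 -604.5  404.7] 14.71 to [ 485. -300.  420.] 90.01 max step 34.3 5.79 tilt [ 0.  0. -1.]
[[np.float64(0.0302),np.float64(-0.0163),np.float64(-0.0012),0,0,-5.8,-1],[np.float64(0.0317),np.float64(-0.0131),np.float64(-0.0012),0,0,-5.8,-1],[np.float64(0.0329),np.float64(-0.0099),np.float64(-0.0011),0,0,-5.8,-1],[np.float64(0.0337),np.float64(-0.0065),np.float64(-0.0012),0,0,-5.8,-1],[np.float64(0.0342),np.float64(-0.003),np.float64(-0.0012),0,0,-5.8,-1],[np.float64(0.0343),np.float64(0.0004),np.float64(-0.0012),0,0,-5.7,-1],[np.float64(0.0341),np.float64(0.0038),np.float64(-0.0011),0,0,-5.8,-1],[np.float64(0.0336),np.float64(0.0073),np.float64(-0.0012),0,0,-5.8,-1],[np.float64(0.0327),np.float64(0.0106),np.float64(-0.0012),0,0,-5.8,-1],[np.float64(0.0314),np.float64(0.0138),np.float64(-0.0012),0,0,-5.8,-1],[np.float64(0.0298),np.float64(0.0169),np.float64(-0.0012),0,0,-5.8,-1],[np.float64(0.028),np.float64(0.0199),np.float64(-0.0011),0,0,-5.8,-1],[np.float64(0.0258),np.float64(0.0226),np.float64(-0.0012),0,0,-5.8,-1]]
```

```bash
sed -i 's/round(v\/1000,4)/float(round(v\/1000,3))/; s/t=round(-(want_a-a),1)/t=float(round(-(want_a-a),1))/' plan.py
python3 -c "
from plan import *
plan([485,-300,420],90,13,-1)"
```

```text
from [ 158.8 -604.5  404.7] 14.71 to [ 484.6 -299.5  419.7] 90.01 max step 34.3 5.79 tilt [ 0.  0. -1.]
[[0.03,-0.016,-0.001,0,0,-5.8,-1],[0.032,-0.013,-0.001,0,0,-5.8,-1],[0.033,-0.01,-0.002,0,0,-5.8,-1],[0.034,-0.007,-0.001,0,0,-5.8,-1],[0.034,-0.003,-0.001,0,0,-5.8,-1],[0.034,0.001,-0.001,0,0,-5.7,-1],[0.034,0.003,-0.001,0,0,-5.8,-1],[0.034,0.008,-0.001,0,0,-5.8,-1],[0.032,0.01,-0.002,0,0,-5.8,-1],[0.032,0.014,-0.001,0,0,-5.8,-1],[0.03,0.017,-0.001,0,0,-5.8,-1],[0.028,0.02,-0.001,0,0,-5.8,-1],[0.026,0.022,-0.001,0,0,-5.8,-1]]
```

>>> {"name": "jog_arm", "arguments": {
  "steps": [
    [[0.03, -0.016, -0.001, 0, 0, -5.8, -1], [0.032, -0.013, -0.001, 0, 0, -5.8, -1], [0.033, -0.01, -0.002, 0, 0, -5.8, -1], [0.034, -0.007, -0.001, 0, 0, -5.8, -1], [0.034, -0.003, -0.001, 0, 0, -5.8, -1], [0.034, 0.001, -0.001, 0, 0, -5.7, -1], [0.034, 0.003, -0.001, 0, 0, -5.8, -1], [0.034, 0.008, -0.001, 0, 0, -5.8, -1], [0.032, 0.01, -0.002, 0, 0, -5.8, -1], [0.032, 0.014, -0.001, 0, 0, -5.8, -1], [0.03, 0.017, -0.001, 0, 0, -5.8, -1], [0.028, 0.02, -0.001, 0, 0, -5.8, -1], [0.026, 0.022, -0.001, 0, 0, -5.8, -1], [0, 0, 0, 0, 0, 0, -1], [0, 0, 0, 0, 0, 0, -1], [0, 0, 0, 0, 0, 0, -1], [0, 0, 0, 0, 0, 0, -1]]
  ]
}}

```text
t: 2.32
ee_pos: [483.9, -300.2, 419.5]
orientation: [-2.223, -2.219, 0.001]
ft_force: [-0.0, 0.1, -0.2]
width: 87.9
```

```bash
cat > look.py <<'E'
import sys
from plan import *
np.set_printoptions(precision=1,suppress=True)
def look(tag):
    o=ctrl.get_obs(); im=ctrl.get_image('wrist'); cv2.imwrite(f'pics/{tag}.png',im[:,:,::-1])
    print('t',round(o['t'],2),o['ee_pos'],'yaw',round(yaw(o)[0],2),'w',round(o['width'],1),'F',o['ft_force'])
    return o,im,cam('wrist',o)
E
python3 - <<'E'
from look import *
o,im,C=look('w1')
print(o['qvel'])
for d in ctrl.landmark_of('storage_tray','wrist')[:2]: print(d['p'],np.array(d['uv']),back(C,d['uv'],75))
E
```

```text
t 2.32 [ 483.9 -300.2  419.5] yaw 89.9 w 87.9 F [-0.   0.1 -0.2]
[-0.  0.  0.  0. -0. -0.]
0.68 [327.3 133.3] [[ 487.2 -247.6   75. ]]
```

View pics/w1.png

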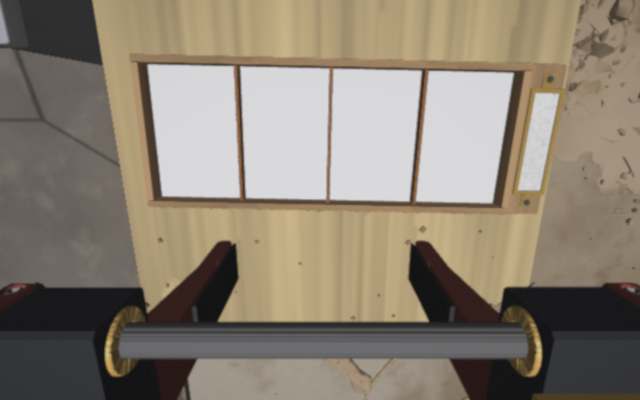

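The tray is clear: compartments run from row 65 to 200, the dividers are at columns 239, 330 and 420, and the card is at the right (540,140), which is world +x. I'll fit the pose from the foam edges.

```bash
python3 - <<'E'
from look import *
from scipy.optimize import least_squares
o=ctrl.get_obs(); C=cam('wrist',o)
im=cv2.imread('pics/w1.png'); hsv=cv2.cvtColor(im,cv2.COLOR_BGR2HSV)
m=((hsv[:,:,1]<25)&(hsv[:,:,2]>190)).astype(np.uint8)
n,l,st,ce=cv2.connectedComponentsWithStats(m)
far=[];near=[];divs={}
cells=sorted([i for i in range(1,n) if st[i,4]>4000],key=lambda i:ce[i][0])
for i in cells: print(st[i],ce[i])
# far/near edges
for i in cells:
    x0,y0,w,h,_=st[i]
    for c in range(x0+12,x0+w-12,4):
        r=np.where(l[:,c]==i)[0]; far.append((c,r.min()-.5)); near.append((c,r.max()+.5))
dv=[]
for k in range(len(cells)-1):
    for r in range(80,190,4):
        a=np.where(l[r]==cells[k])[0].max(); b=np.where(l[r]==cells[k+1])[0].min(); dv.append((k,r,(a+.5),(b-.5)))
F=back(C,far,83);N=back(C,near,101)
D=back(C,[((a+b)/2,r) for k,r,a,b in dv],95); kk=np.array([d[0] for d in dv])
print('mean far y',F[:,1].mean(),'near',N[:,1].mean())
for k in range(3): print(k,D[kk==k].mean(0), (back(C,[(b,r) for q,r,a,b in dv if q==k],95)-back(C,[(a,r) for q,r,a,b in dv if q==k],95)).mean(0))
# fit pose: tray y dir=(cos t, sin t), tray x = (sin t,-cos t)
def res(p):
    t=p[2]; ey=np.array([np.cos(t),np.sin(t)]);ex=np.array([np.sin(t),-np.cos(t)])
    return np.r_[(F[:,:2]-p[:2])@ex+58+0,(N[:,:2]-p[:2])@ex-58,(D[kk==1][:,:2]-p[:2])@ey]
s=least_squares(res,[485,-247,0],loss='soft_l1'); print(s.x,np.abs(s.fun).max(),s.fun[:len(F)].mean(),s.fun[len(F):len(F)+len(N)].mean())
# divider pitch in tray frame
t=s.x[2]; ey=np.array([np.cos(t),np.sin(t)])
for k in range(3): print(((D[kk==k][:,:2]-s.x[:2])@ey).mean())
E
```

```text
[  149    65    91   132 10497] [195.4 129.8]
[  241    67    88   132 10848] [285.1 131.7]
[  330    69    91   132 10805] [372.9 133.7]
[  416    72    97   130 10338] [462.1 135.6]
mean far y -193.35726470505998 near -302.1137191603877
0 [ 411.2 -247.5   95. ] [ 6.5 -0.  -0. ]
1 [ 488.4 -247.6   95. ] [ 3.9 -0.  -0. ]
2 [ 565.7 -247.8   95. ] [ 6.5 -0.   0. ]
[ 488.3 -248.2   -0. ] 49.39640051424358 3.065322286456544 -4.201963011265479
-77.10952108832772
0.0007497891509892367
77.3365534389658
```

```bash
python3 -c "
from plan import *
plan([540,231,425],148,15,-1)"
```

```text
from [ 483.8 -300.4  419.7] 89.88 to [540.1 230.9 424.7] 147.98 max step 35.6 3.87 tilt [-0.e+00 -2.e-04 -1.e+00]
[[0.035,0.004,-0.0,0,0,-3.9,-1],[0.036,0.006,-0.001,0,0,-3.8,-1],[0.034,0.008,-0.0,0,0,-3.9,-1],[0.034,0.011,-0.0,0,0,-3.9,-1],[0.033,0.013,-0.001,0,0,-3.9,-1],[0.033,0.015,-0.0,0,0,-3.8,-1],[0.031,0.017,-0.0,0,0,-3.9,-1],[0.029,0.02,-0.001,0,0,-3.9,-1],[0.029,0.021,-0.0,0,0,-3.9,-1],[0.027,0.024,-0.001,0,0,-3.8,-1],[0.025,0.025,0.0,0,0,-3.9,-1],[0.024,0.026,-0.0,0,0,-3.9,-1],[0.022,0.029,-0.001,0,0,-3.9,-1],[0.019,0.029,0.0,0,0,-3.8,-1],[0.018,0.031,-0.0,0,0,-3.9,-1]]
```

>>> {"name": "jog_arm", "arguments": {
  "steps": [
    [[0.035, 0.004, 0, 0, 0, -3.9, -1], [0.036, 0.006, -0.001, 0, 0, -3.8, -1], [0.034, 0.008, 0, 0, 0, -3.9, -1], [0.034, 0.011, 0, 0, 0, -3.9, -1], [0.033, 0.013, -0.001, 0, 0, -3.9, -1], [0.033, 0.015, 0, 0, 0, -3.8, -1], [0.031, 0.017, 0, 0, 0, -3.9, -1], [0.029, 0.02, -0.001, 0, 0, -3.9, -1], [0.029, 0.021, 0, 0, 0, -3.9, -1], [0.027, 0.024, -0.001, 0, 0, -3.8, -1], [0.025, 0.025, 0, 0, 0, -3.9, -1], [0.024, 0.026, 0, 0, 0, -3.9, -1], [0.022, 0.029, -0.001, 0, 0, -3.9, -1], [0.019, 0.029, 0, 0, 0, -3.8, -1], [0.018, 0.031, 0, 0, 0, -3.9, -1], [0, 0, 0, 0, 0, 0, -1], [0, 0, 0, 0, 0, 0, -1], [0, 0, 0, 0, 0, 0, -1], [0, 0, 0, 0, 0, 0, -1]]
  ]
}}

```text
t: 4.0
ee_pos: [539.7, 230.3, 424.6]
orientation: [-0.867, -3.019, 0.001]
ft_force: [0.2, 0.2, 0.4]
width: 88.0
```

```bash
python3 - <<'E'
from look import *
o,im,C=look('w2')
for n,z in [('drip_tray',75),('stone_b',94),('chalk_b',94),('clod_f',94)]:
    for d in ctrl.landmark_of(n,'wrist')[:4]: print(n,round(d['p'],2),np.array(d['uv']),back(C,d['uv'],z))
for n in ['stone_b','chalk_b','clod_f']:
    for d in ctrl.trace(n,'wrist')[:2]:
        px=d['pixels'].astype(np.uint8); ys,xs=np.where(px); 
        r=cv2.minAreaRect(np.c_[xs,ys].astype(np.float32)); print(n,round(d['p'],2),d['bbox'],xs.mean(),ys.mean(),r)
        np.save(f"m_{n}_{int(xs.mean())}.npy",d['pixels'])
E
```

```text
t 4.0 [539.7 230.3 424.6] yaw 147.97 w 88.0 F [0.2 0.2 0.4]
drip_tray 0.79 [329.1 142.8] [[505.9 258.4  75. ]]
stone_b 0.89 [197.8 142.2] [[441.8 160.7  94. ]]
stone_b 0.77 [287.  148.8] [[488.6 224.6  94. ]]
chalk_b 0.68 [376.1 150.1] [[531.8 291.4  94. ]]
clod_f 0.56 [453.9 150.3] [[568.8 350.2  94. ]]
stone_b 0.95 [246.5, 120.2, 317.2, 180.2] 278.18638466622605 149.92927957699933 ((280.4000244140625, 150.70001220703125), (71.33443450927734, 52.86293029785156), 19.44003677368164)
stone_b 0.78 [158.7, 114.1, 225.3, 182.0] 192.26436781609195 143.33891625615763 ((194.62998962402344, 143.3763885498047), (54.92740249633789, 68.93475341796875), 60.461219787597656)
chalk_b 0.73 [349.9, 133.1, 402.6, 174.6] 375.695197044335 154.36514778325125 ((376.26580810546875, 156.49267578125), (39.11210250854492, 54.40772247314453), 65.224853515625)
clod_f 0.58 [436.4, 133.1, 481.3, 171.5] 459.8600154679041 152.52049497293117 ((459.3038330078125, 152.28077697753906), (35.433135986328125, 43.76518630981445), 74.74488067626953)
```

View pics/w2.png

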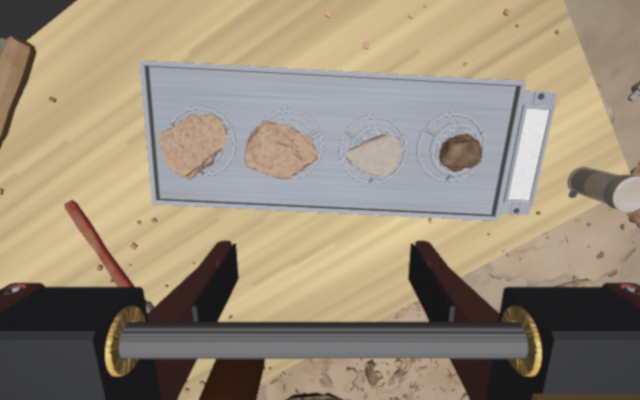

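```bash
python3 - <<'E'
from look import *
import glob
o=ctrl.get_obs(); C=cam('wrist',o)
im=cv2.imread('pics/w2.png'); 
# pan frame: fit pan rim corners later; row direction from inner points
H={'stone_b_278':46,'stone_b_192':29,'chalk_b_375':24,'clod_f_459':21}
# ortho view at z=110: 1.5px/mm
W=[]
e=np.array([np.cos(np.radians(58)),np.sin(np.radians(58))]); f=np.array([e[1],-e[0]])
cs=np.array([505,257.])
big=[]
for k,h in H.items():
    m=np.load(f'm_{k}.npy'); zc=94+h*0.5
    cn=max(cv2.findContours(m.astype(np.uint8),cv2.RETR_EXTERNAL,cv2.CHAIN_APPROX_NONE)[0],key=len)[:,0]
    P=back(C,cn,zc)[:,:2]; q=np.c_[(P-cs)@f,(P-cs)@e]   # f across(row-frame x), e along row (y)
    r=cv2.minAreaRect(q.astype(np.float32)); 
    best=min((np.ptp(q@np.array([np.cos(t),np.sin(t)])),t) for t in np.radians(np.arange(-25,26)))
    ws=[round(float(np.ptp(q@np.array([np.cos(t),np.sin(t)])))) for t in np.radians(np.arange(-30,31,10))]
    ext=(q.min(0)+q.max(0))/2
    print(k,'rowframe c',ext,'size',np.ptp(q,axis=0),'world',cs+ext[0]*f+ext[1]*e,'rect',np.array(r[0]),np.array(r[1]),r[2],'widths -30..30',ws)
# rectify
g=[(x,y) for y in range(0,1)]
xs=np.linspace(-165,185,700); ys=np.linspace(70,-70,280)
X,Y=np.meshgrid(xs,ys); P=cs+X[...,None]*e+Y[...,None]*f; P=np.concatenate([P,np.full(P.shape[:2]+(1,),105.)],-1).reshape(-1,3)
uv=proj(C,P).reshape(280,700,2).astype(np.float32)
cv2.imwrite('pics/rect.png',cv2.remap(im,uv[...,0],uv[...,1],cv2.INTER_CUBIC))
E
```

```text
stone_b_278 rowframe c [  1.2 -38.7] size [46.9 60. ] world [485.5 223.6] rect [  2.1 -38.1] [58.5 44. ] 70.08077239990234 widths -30..30 [48, 44, 45, 47, 49, 51, 50]
stone_b_192 rowframe c [  -0.5 -113. ] size [53.9 57.4] world [444.7 161.4] rect [  -2.6 -111.8] [44.6 61.1] 27.46176528930664 widths -30..30 [61, 59, 58, 54, 52, 48, 45]
chalk_b_375 rowframe c [ 6. 40.] size [34.4 46.2] world [531.3 287.8] rect [ 8.3 43. ] [34.3 46.3] 24.905502319335938 widths -30..30 [39, 36, 36, 34, 34, 35, 35]
clod_f_459 rowframe c [  4.4 115.9] size [32.8 37.3] world [570.1 353. ] rect [  4.6 115.3] [31.4 36.8] 15.9491605758667 widths -30..30 [33, 34, 34, 33, 32, 32, 34]Traceback (most recent call last):
  File "<stdin>", line 22, in <module>
NameError: name 'x' is not defined
```

```bash
python3 - <<'E'
from look import *
o=ctrl.get_obs(); C=cam('wrist',o)
im=cv2.imread('pics/w2.png'); 
e=np.array([np.cos(np.radians(58)),np.sin(np.radians(58))]); f=np.array([e[1],-e[0]]); cs=np.array([505,257.])
X,Y=np.meshgrid(np.linspace(-165,185,790),np.linspace(-60,60,270)); P=cs+X[...,None]*e+Y[...,None]*f; P=np.concatenate([P,np.full(P.shape[:2]+(1,),105.)],-1).reshape(-1,3)
uv=proj(C,P).reshape(270,790,2).astype(np.float32)
a=cv2.remap(im,uv[...,0],uv[...,1],cv2.INTER_CUBIC)
s=cv2.imread('pics/scene0.png')[220:305,160:325]; s=cv2.resize(s,(640,330),interpolation=cv2.INTER_CUBIC)
out=np.zeros((600,790,3),np.uint8); out[:270]=a; out[270:,:640]=s; cv2.imwrite('pics/rect.png',out)
E
```

```text
(no output)
```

View pics/rect.png

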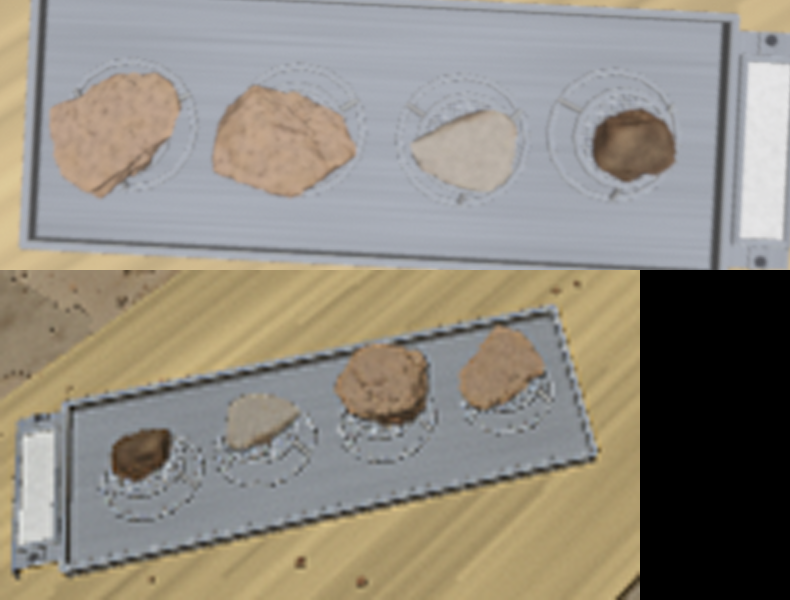

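```bash
python3 -c "
from plan import *
plan([531,288,375],56,14,-1)"
```

```text
from [539.7 231.5 424.8] 148.08 to [531.3 288.  374.8] 55.98 max step 5.4 -6.58 tilt [-1.e-04  1.e-04 -1.e+00]
[[0.003,0.003,0.004,0,0,6.6,-1],[0.003,0.003,0.003,0,0,6.6,-1],[0.003,0.002,0.004,0,0,6.5,-1],[0.004,0.002,0.003,0,0,6.6,-1],[0.003,0.002,0.004,0,0,6.6,-1],[0.004,0.001,0.003,0,0,6.6,-1],[0.004,0.001,0.004,0,0,6.5,-1],[0.004,-0.0,0.003,0,0,6.6,-1],[0.004,-0.0,0.004,0,0,6.6,-1],[0.004,-0.001,0.004,0,0,6.6,-1],[0.004,-0.001,0.003,0,0,6.5,-1],[0.004,-0.002,0.004,0,0,6.6,-1],[0.004,-0.002,0.003,0,0,6.6,-1],[0.003,-0.002,0.004,0,0,6.6,-1]]
```

>>> {"name": "jog_arm", "arguments": {
  "steps": [
    [[0.003, 0.003, 0.004, 0, 0, 6.6, -1], [0.003, 0.003, 0.003, 0, 0, 6.6, -1], [0.003, 0.002, 0.004, 0, 0, 6.5, -1], [0.004, 0.002, 0.003, 0, 0, 6.6, -1], [0.003, 0.002, 0.004, 0, 0, 6.6, -1], [0.004, 0.001, 0.003, 0, 0, 6.6, -1], [0.004, 0.001, 0.004, 0, 0, 6.5, -1], [0.004, 0, 0.003, 0, 0, 6.6, -1], [0.004, 0, 0.004, 0, 0, 6.6, -1], [0.004, -0.001, 0.004, 0, 0, 6.6, -1], [0.004, -0.001, 0.003, 0, 0, 6.5, -1], [0.004, -0.002, 0.004, 0, 0, 6.6, -1], [0.004, -0.002, 0.003, 0, 0, 6.6, -1], [0.003, -0.002, 0.004, 0, 0, 6.6, -1], [0, 0, 0, 0, 0, 0, -1], [0, 0, 0, 0, 0, 0, -1], [0, 0, 0, 0, 0, 0, -1]]
  ]
}}

```text
t: 5.82
ee_pos: [531.3, 288.2, 374.8]
orientation: [2.771, 1.48, 0.0]
ft_force: [0.5, -0.6, -0.1]
width: 88.1
```

```bash
cat > ortho.py <<'E'
from look import *
def ortho(im,C,c,a,z,name,half=60,s=5,h=None):
    """image up = tool x (yaw a), right = tool y; 's' px/mm around c"""
    tx=np.array([np.cos(np.radians(a)),np.sin(np.radians(a))]); ty=np.array([tx[1],-tx[0]])
    h=h or half; n=int(2*half*s); m=int(2*h*s)
    X,Y=np.meshgrid(np.linspace(-half,half,n),np.linspace(h,-h,m))
    P=np.array(c,float)[:2]+X[...,None]*ty+Y[...,None]*tx; P=np.concatenate([P,np.full(P.shape[:2]+(1,),float(z))],-1).reshape(-1,3)
    uv=proj(C,P).reshape(m,n,2).astype(np.float32)
    b=cv2.remap(im[:,:,::-1].copy(),uv[...,0],uv[...,1],cv2.INTER_CUBIC)
    for k in range(-int(half)//10*10,int(half)+1,10):
        x=int((k+half)*s); cv2.line(b,(x,0),(x,6 if k else 25),(0,0,255),1)
    for k in range(-int(h)//10*10,int(h)+1,10):
        y=int((h-k)*s); cv2.line(b,(0,y),(6 if k else 25,y),(0,0,255),1)
    cv2.imwrite(f'pics/{name}.png',b)
E
python3 - <<'E'
from ortho import *
o,im,C=look('w3')
ortho(im,C,[531,288],56,106,'o3',half=60,s=5)
for n in ['chalk_b','clod_f']:
  for d in ctrl.landmark_of(n,'wrist')[:2]: print(n,d['p'],d['uv'],back(C,d['uv'],94))
E
```

```text
t 5.82 [531.3 288.2 374.8] yaw 56.2 w 88.1 F [ 0.5 -0.6 -0.1]
chalk_b 0.91 [325.9, 204.6] [[533.5 289.1  94. ]]
```

View pics/w3.png

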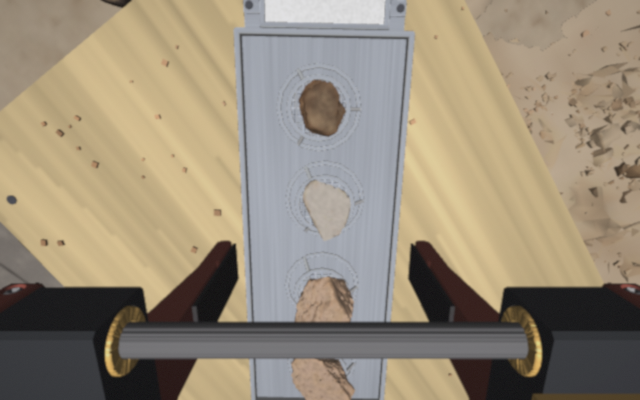

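View pics/o3.png

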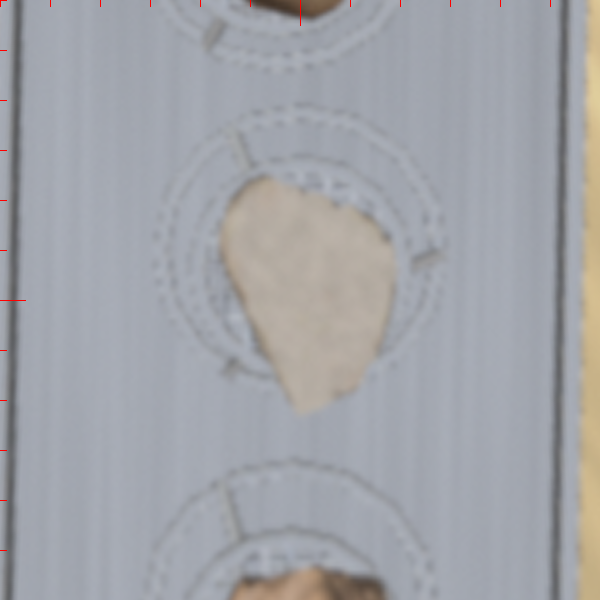

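The view shows the chalk at the centre (325,208), narrowing downward, with its widest part slightly up the row. I'll grip at the wide part with the yaw turned 8°.

>>> {"name": "jog_arm", "arguments": {
  "steps": [
    [[0.006, 0.001, 0.02, 0, 0, -4, -1], [0, 0, 0.02, 0, 0, -4, -1], [0, 0, 0.02, 0, 0, 0, -1], [0, 0, 0.016, 0, 0, 0, -1], [0, 0, 0.01, 0, 0, 0, -1], [0, 0, 0.01, 0, 0, 0, -1], [0, 0, 0, 0, 0, 0, -1], [0, 0, 0, 0, 0, 0, 0], [0, 0, 0, 0, 0, 0, 0.3], [0, 0, 0, 0, 0, 0, 1], [0, 0, 0, 0, 0, 0, 1], [0, 0, 0, 0, 0, 0, 1], [0, 0, 0, 0, 0, 0, 1], [0, 0, 0, 0, 0, 0, 1]]
  ]
}}

```text
t: 7.13
ee_pos: [535.4, 292.8, 278.9]
orientation: [2.664, 1.665, 0.001]
ft_force: [1.0, -0.6, 0.0]
width: 44.7
```

```bash
python3 - <<'E'
from look import *
look('w4')
im=ctrl.get_image('scene'); cv2.imwrite('pics/s4.png',cv2.resize(im[200:310,140:330],None,fx=4,fy=4,interpolation=cv2.INTER_CUBIC)[:,:,::-1])
E
```

```text
t 7.13 [535.4 292.8 278.9] yaw 64.02 w 44.7 F [ 1.  -0.6  0. ]
```

View pics/w4.png

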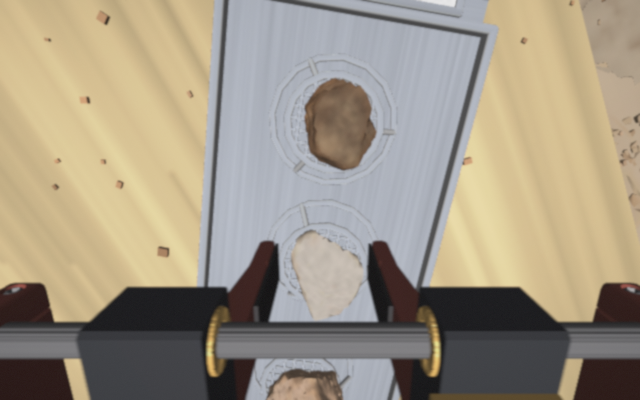

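View pics/s4.png

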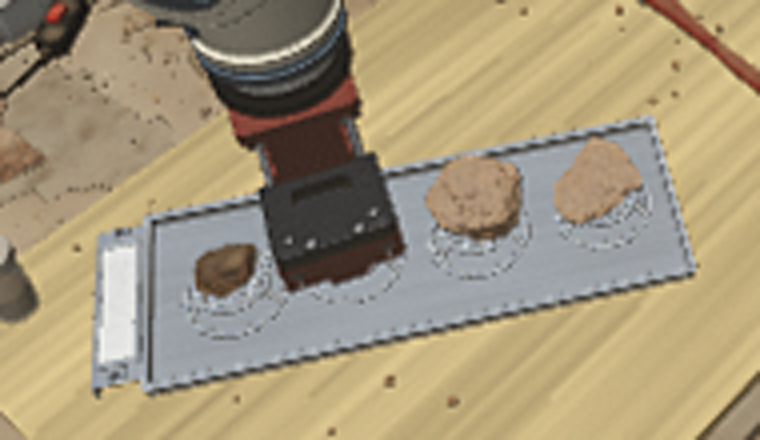

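>>> {"name": "jog_arm", "arguments": {
  "steps": [
    [[0, 0, 0, 0, 0, 0, 1], [0, 0, 0, 0, 0, 0, 1], [0, 0, 0, 0, 0, 0, 1], [0, 0, 0, 0, 0, 0, 1], [0, 0, 0, 0, 0, 0, 1]]
  ]
}}

```text
t: 7.65
ee_pos: [535.5, 292.7, 278.8]
orientation: [2.664, 1.665, 0.0]
ft_force: [-0.1, -1.5, 2.5]
width: 32.8
```

```bash
python3 - <<'E'
from look import *
look('w5')
E
```

```text
t 7.65 [535.5 292.7 278.8] yaw 64.01 w 32.8 F [-0.1 -1.5  2.5]
```

View pics/w5.png

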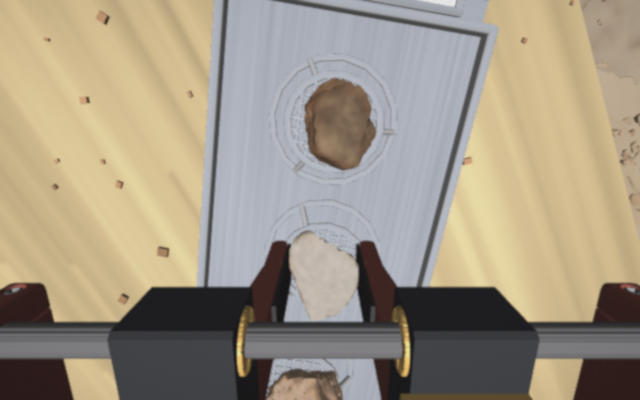

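>>> {"name": "jog_arm", "arguments": {
  "steps": [
    [[0, 0, -0.005, 0, 0, 0, 1], [0, 0, -0.01, 0, 0, 0, 1], [0, 0, -0.015, 0, 0, 0, 1], [0, 0, -0.02, 0, 0, 0, 1], [0, 0, 0, 0, 0, 0, 1], [0, 0, 0, 0, 0, 0, 1]]
  ]
}}

```text
t: 8.2
ee_pos: [535.6, 293.0, 330.1]
orientation: [2.664, 1.665, 0.004]
ft_force: [-0.5, 0.6, -1.3]
width: 32.8
```

```bash
python3 - <<'E'
from look import *
o,_,_=look('w6')
p,a,r=plan([531.5,-248,330],4,18,1)
E
```

```text
t 8.2 [535.6 293.  330.1] yaw 64.01 w 32.8 F [-0.5  0.6 -1.3]
from [535.3 292.7 329. ] 64.01 to [ 531.6 -247.6  330. ] 4.01 max step 30.0 -3.33 tilt [ 0.  0. -1.]
[[-0.027,0.013,-0.0,0,0,3.3,1],[-0.026,0.014,-0.0,0,0,3.4,1],[-0.026,0.017,-0.0,0,0,3.3,1],[-0.024,0.017,-0.0,0,0,3.3,1],[-0.024,0.019,-0.0,0,0,3.4,1],[-0.022,0.02,-0.0,0,0,3.3,1],[-0.021,0.022,-0.0,0,0,3.3,1],[-0.02,0.022,-0.0,0,0,3.4,1],[-0.018,0.024,-0.001,0,0,3.3,1],[-0.017,0.025,0.0,0,0,3.3,1],[-0.016,0.025,0.0,0,0,3.4,1],[-0.013,0.027,0.0,0,0,3.3,1],[-0.013,0.027,0.0,0,0,3.3,1],[-0.011,0.028,0.0,0,0,3.4,1],[-0.009,0.029,0.0,0,0,3.3,1],[-0.007,0.029,0.0,0,0,3.3,1],[-0.006,0.03,0.0,0,0,3.4,1],[-0.004,0.029,-0.0,0,0,3.3,1]]
```

View pics/w6.png

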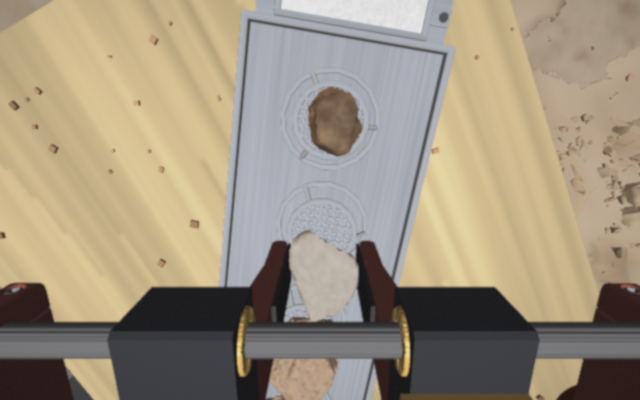

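>>> {"name": "jog_arm", "arguments": {
  "steps": [
    [[-0.027, 0.013, 0, 0, 0, 3.3, 1], [-0.026, 0.014, 0, 0, 0, 3.4, 1], [-0.026, 0.017, 0, 0, 0, 3.3, 1], [-0.024, 0.017, 0, 0, 0, 3.3, 1], [-0.024, 0.019, 0, 0, 0, 3.4, 1], [-0.022, 0.02, 0, 0, 0, 3.3, 1], [-0.021, 0.022, 0, 0, 0, 3.3, 1], [-0.02, 0.022, 0, 0, 0, 3.4, 1], [-0.018, 0.024, -0.001, 0, 0, 3.3, 1], [-0.017, 0.025, 0, 0, 0, 3.3, 1], [-0.016, 0.025, 0, 0, 0, 3.4, 1], [-0.013, 0.027, 0, 0, 0, 3.3, 1], [-0.013, 0.027, 0, 0, 0, 3.3, 1], [-0.011, 0.028, 0, 0, 0, 3.4, 1], [-0.009, 0.029, 0, 0, 0, 3.3, 1], [-0.007, 0.029, 0, 0, 0, 3.3, 1], [-0.006, 0.03, 0, 0, 0, 3.4, 1], [-0.004, 0.029, 0, 0, 0, 3.3, 1], [0, 0, 0, 0, 0, 0, 1], [0, 0, 0, 0, 0, 0, 1]]
  ]
}}

```text
t: 9.92
ee_pos: [531.1, -248.8, 328.4]
orientation: [-3.139, -0.106, 0.003]
ft_force: [0.1, 0.5, -0.1]
width: 32.8
```

```bash
python3 - <<'E'
from look import *
o,_,_=look('w7')
E
```

```text
t 9.92 [ 531.1 -248.8  328.4] yaw 3.88 w 32.8 F [ 0.1  0.5 -0.1]
```

View pics/w7.png

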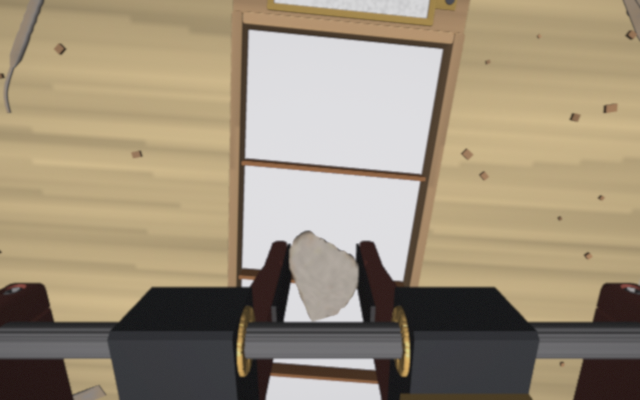

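>>> {"name": "jog_arm", "arguments": {
  "steps": [
    [[0, 0, 0.018, 0, 0, 0, 1], [0, 0, 0.018, 0, 0, 0, 1], [0, 0, 0.01, 0, 0, 0, 1], [0, 0, 0.006, 0, 0, 0, 1], [0, 0, 0.004, 0, 0, 0, 1], [0, 0, 0.003, 0, 0, 0, 1], [0, 0, 0, 0, 0, 0, 1], [0, 0, 0, 0, 0, 0, 1]]
  ]
}}

```text
t: 10.63
ee_pos: [531.9, -247.6, 271.1]
orientation: [3.139, 0.11, 0.001]
ft_force: [-0.2, -0.8, 0.2]
width: 32.8
```

>>> {"name": "jog_arm", "arguments": {
  "steps": [
    [[0, 0, 0.001, 0, 0, 0, 1], [0, 0, 0.001, 0, 0, 0, 1], [0, 0, 0.001, 0, 0, 0, 1], [0, 0, 0, 0, 0, 0, 1], [0, 0, 0, 0, 0, 0, 1]]
  ]
}}

```text
t: 11.05
ee_pos: [531.8, -247.7, 267.8]
orientation: [3.139, 0.11, 0.001]
ft_force: [0.3, 0.0, -0.1]
width: 33.1
```

>>> {"name": "jog_arm", "arguments": {
  "steps": [
    [[0, 0, 0, 0, 0, 0, 0.1], [0, 0, 0, 0, 0, 0, 0], [0, 0, 0, 0, 0, 0, -0.15], [0, 0, 0, 0, 0, 0, -0.15], [0, 0, 0, 0, 0, 0, -0.15], [0, 0, -0.01, 0, 0, 0, -0.15], [0, 0, -0.02, 0, 0, 0, -0.15], [0, 0, -0.03, 0, 0, 0, -0.15], [0, 0, -0.035, 0, 0, 0, -0.5], [0, 0, 0, 0, 0, 0, -1], [0, 0, 0, 0, 0, 0, -1]]
  ]
}}

```text
t: 11.97
ee_pos: [532.3, -247.9, 365.6]
orientation: [3.137, 0.11, 0.007]
ft_force: [0.1, -0.1, -0.9]
width: 67.0
```

```bash
python3 - <<'E'
from ortho import *
o,im,C=look('w8')
for d in ctrl.landmark_of('chalk_b','wrist')[:2]: print(d['p'],d['uv'],back(C,d['uv'],83))
# next: clod, approx (570,353), yaw 58
plan([571,353,370],56,19,-1)
E
```

```text
t 11.97 [ 532.3 -247.9  365.6] yaw 4.01 w 67.0 F [ 0.1 -0.1 -0.9]
0.56 [318.5, 211.5] [[ 528.3 -244.6   83. ]]
from [ 531.3 -247.5  362.6] 4.01 to [571.1 353.4 369.6] 56.01 max step 31.7 2.74 tilt [-0. -0. -1.]
[[0.004,-0.031,-0.0,0,0,-2.7,-1],[0.006,-0.032,-0.001,0,0,-2.8,-1],[0.007,-0.03,-0.0,0,0,-2.7,-1],[0.009,-0.031,-0.001,0,0,-2.7,-1],[0.01,-0.03,0.0,0,0,-2.8,-1],[0.012,-0.029,-0.0,0,0,-2.7,-1],[0.013,-0.029,-0.001,0,0,-2.8,-1],[0.014,-0.028,-0.0,0,0,-2.7,-1],[0.016,-0.028,-0.001,0,0,-2.7,-1],[0.017,-0.027,0.0,0,0,-2.8,-1],[0.018,-0.025,-0.0,0,0,-2.7,-1],[0.02,-0.025,-0.001,0,0,-2.7,-1],[0.02,-0.025,-0.0,0,0,-2.8,-1],[0.022,-0.023,-0.0,0,0,-2.7,-1],[0.023,-0.022,-0.001,0,0,-2.7,-1],[0.024,-0.02,-0.0,0,0,-2.8,-1],[0.024,-0.02,-0.001,0,0,-2.7,-1],[0.026,-0.019,-0.0,0,0,-2.7,-1],[0.027,-0.017,-0.0,0,0,-2.8,-1]]
```

View pics/w8.png

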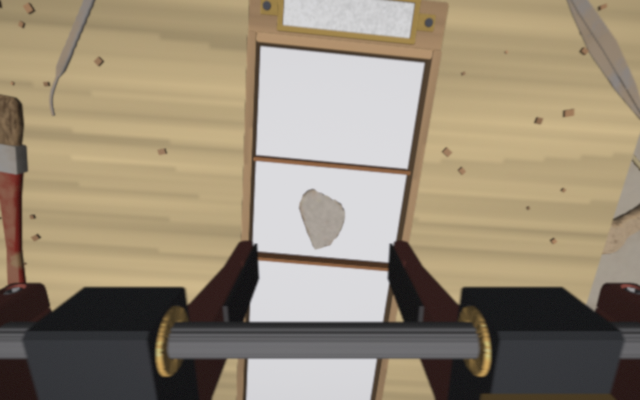

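The chalk lies flat at about (528,-245), and the compartment centre is (527.5,-248). Next is the clod.

>>> {"name": "jog_arm", "arguments": {
  "steps": [
    [[0.004, -0.031, 0, 0, 0, -2.7, -1], [0.006, -0.032, -0.001, 0, 0, -2.8, -1], [0.007, -0.03, 0, 0, 0, -2.7, -1], [0.009, -0.031, -0.001, 0, 0, -2.7, -1], [0.01, -0.03, 0, 0, 0, -2.8, -1], [0.012, -0.029, 0, 0, 0, -2.7, -1], [0.013, -0.029, -0.001, 0, 0, -2.8, -1], [0.014, -0.028, 0, 0, 0, -2.7, -1], [0.016, -0.028, -0.001, 0, 0, -2.7, -1], [0.017, -0.027, 0, 0, 0, -2.8, -1], [0.018, -0.025, 0, 0, 0, -2.7, -1], [0.02, -0.025, -0.001, 0, 0, -2.7, -1], [0.02, -0.025, 0, 0, 0, -2.8, -1], [0.022, -0.023, 0, 0, 0, -2.7, -1], [0.023, -0.022, -0.001, 0, 0, -2.7, -1], [0.024, -0.02, 0, 0, 0, -2.8, -1], [0.024, -0.02, -0.001, 0, 0, -2.7, -1], [0.026, -0.019, 0, 0, 0, -2.7, -1], [0.027, -0.017, 0, 0, 0, -2.8, -1], [0, 0, 0, 0, 0, 0, -1]]
  ]
}}

```text
t: 13.73
ee_pos: [570.9, 357.8, 367.8]
orientation: [-2.768, -1.483, 0.001]
ft_force: [-1.6, -0.1, -0.4]
width: 87.8
```

>>> {"name": "jog_arm", "arguments": {
  "steps": [
    [[0, 0, 0, 0, 0, 0, -1], [0, 0, 0, 0, 0, 0, -1]]
  ]
}}

```text
t: 13.9
ee_pos: [570.9, 352.7, 368.0]
orientation: [2.773, 1.475, -0.005]
ft_force: [1.5, 0.1, -0.4]
width: 87.7
```

```bash
python3 - <<'E'
from ortho import *
o,im,C=look('w9')
ortho(im,C,[571,353],56,104,'o9',half=60,s=5)
for d in ctrl.landmark_of('clod_f','wrist')[:2]: print(d['p'],d['uv'],back(C,d['uv'],94))
E
```

```text
t 13.9 [570.9 352.7 368. ] yaw 56.01 w 87.7 F [ 1.5  0.1 -0.4]
0.57 [323.8, 208.7] [[570.3 352.9  94. ]]
```

View pics/o9.png

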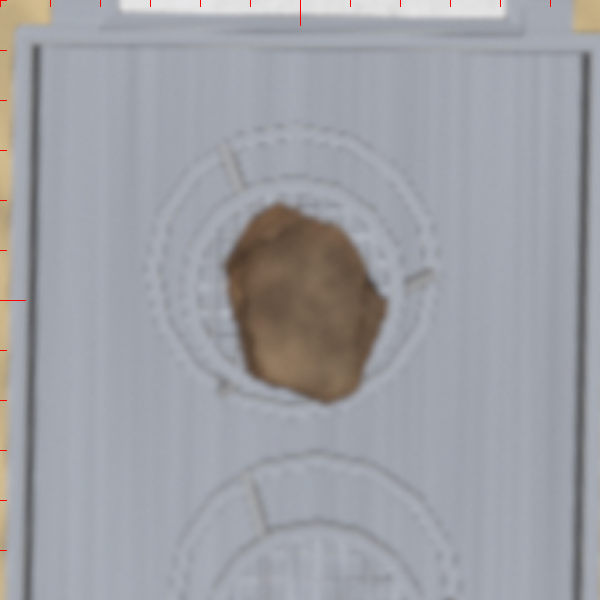

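Clod is centred within 1 mm of the tool axis, with its axis turned about 10°. I'll turn to match and grip.

>>> {"name": "jog_arm", "arguments": {
  "steps": [
    [[0, 0.001, 0.02, 0, 0, -5, -1], [0, 0, 0.02, 0, 0, -5, -1], [0, 0, 0.02, 0, 0, 0, -0.8], [0, 0, 0.015, 0, 0, 0, -0.6], [0, 0, 0.01, 0, 0, 0, -0.4], [0, 0, 0.005, 0, 0, 0, -0.2], [0, 0, 0, 0, 0, 0, 0], [0, 0, 0, 0, 0, 0, 0.2], [0, 0, 0, 0, 0, 0, 1], [0, 0, 0, 0, 0, 0, 1], [0, 0, 0, 0, 0, 0, 1], [0, 0, 0, 0, 0, 0, 1], [0, 0, 0, 0, 0, 0, 1], [0, 0, 0, 0, 0, 0, 1], [0, 0, 0, 0, 0, 0, 1], [0, 0, 0, 0, 0, 0, 1]]
  ]
}}

```text
t: 15.33
ee_pos: [572.5, 352.9, 280.5]
orientation: [-2.634, -1.711, -0.002]
ft_force: [-1.2, -0.4, 6.5]
width: 29.4
```

```bash
python3 - <<'E'
from look import *
look('w10')
E
```

```text
t 15.33 [572.5 352.9 280.5] yaw 66.02 w 29.4 F [-1.2 -0.4  6.5]
```

View pics/w10.png

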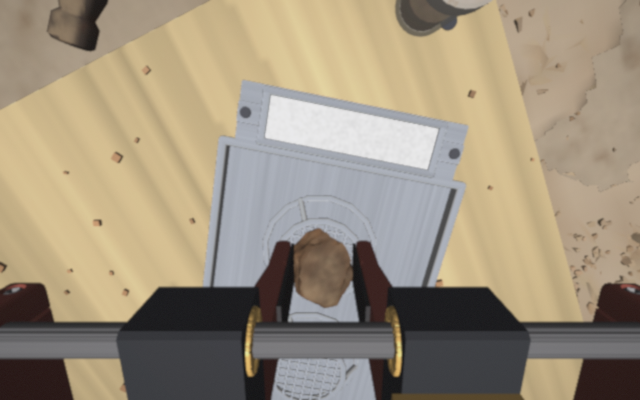

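>>> {"name": "jog_arm", "arguments": {
  "steps": [
    [[0, 0, -0.004, 0, 0, 0, 1], [0, 0, -0.004, 0, 0, 0, 1], [0, 0, -0.004, 0, 0, 0, 1], [0, 0, 0, 0, 0, 0, 1], [0, 0, 0, 0, 0, 0, 1]]
  ]
}}

```text
t: 15.8
ee_pos: [572.4, 352.7, 292.0]
orientation: [2.635, 1.711, 0.001]
ft_force: [-0.5, -1.1, 0.2]
width: 29.6
```

```bash
python3 - <<'E'
from look import *
look('w11')
E
```

```text
t 15.8 [572.4 352.7 292. ] yaw 66.01 w 29.6 F [-0.5 -1.1  0.2]
```

View pics/w11.png

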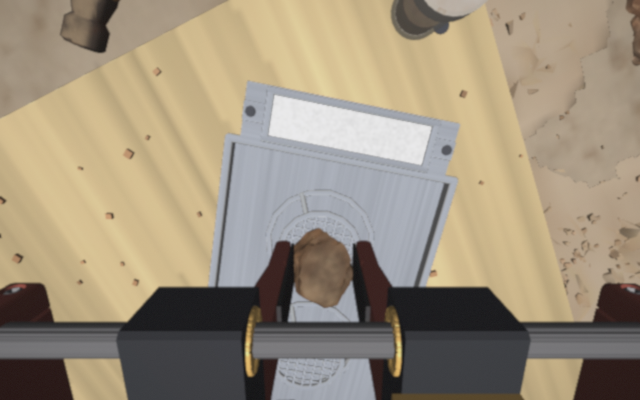

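```bash
python3 - <<'E'
from look import *
plan([606.5,-248,352],6,19,1,start=[572.4,352.7,322,66])
E
```

```text
from [572.4 352.7 322. ] 66 to [ 606.5 -247.6  352. ] 6.0 max step 31.7 -3.16 tilt [ 0.  0. -1.]
[[-0.028,0.014,-0.002,0,0,3.2,1],[-0.027,0.017,-0.001,0,0,3.1,1],[-0.027,0.017,-0.002,0,0,3.2,1],[-0.025,0.019,-0.001,0,0,3.1,1],[-0.025,0.02,-0.002,0,0,3.2,1],[-0.023,0.022,-0.001,0,0,3.1,1],[-0.022,0.023,-0.002,0,0,3.2,1],[-0.02,0.024,-0.002,0,0,3.2,1],[-0.02,0.025,-0.001,0,0,3.1,1],[-0.017,0.026,-0.002,0,0,3.2,1],[-0.017,0.027,-0.001,0,0,3.1,1],[-0.015,0.028,-0.002,0,0,3.2,1],[-0.013,0.029,-0.002,0,0,3.2,1],[-0.012,0.029,-0.001,0,0,3.1,1],[-0.01,0.03,-0.002,0,0,3.2,1],[-0.008,0.031,-0.001,0,0,3.1,1],[-0.007,0.031,-0.002,0,0,3.2,1],[-0.005,0.031,-0.001,0,0,3.1,1],[-0.003,0.031,-0.002,0,0,3.2,1]]
```

>>> {"name": "jog_arm", "arguments": {
  "steps": [
    [[0, 0, -0.03, 0, 0, 0, 1], [-0.028, 0.014, -0.002, 0, 0, 3.2, 1], [-0.027, 0.017, -0.001, 0, 0, 3.1, 1], [-0.027, 0.017, -0.002, 0, 0, 3.2, 1], [-0.025, 0.019, -0.001, 0, 0, 3.1, 1], [-0.025, 0.02, -0.002, 0, 0, 3.2, 1], [-0.023, 0.022, -0.001, 0, 0, 3.1, 1], [-0.022, 0.023, -0.002, 0, 0, 3.2, 1], [-0.02, 0.024, -0.002, 0, 0, 3.2, 1], [-0.02, 0.025, -0.001, 0, 0, 3.1, 1], [-0.017, 0.026, -0.002, 0, 0, 3.2, 1], [-0.017, 0.027, -0.001, 0, 0, 3.1, 1], [-0.015, 0.028, -0.002, 0, 0, 3.2, 1], [-0.013, 0.029, -0.002, 0, 0, 3.2, 1], [-0.012, 0.029, -0.001, 0, 0, 3.1, 1], [-0.01, 0.03, -0.002, 0, 0, 3.2, 1], [-0.008, 0.031, -0.001, 0, 0, 3.1, 1], [-0.007, 0.031, -0.002, 0, 0, 3.2, 1], [-0.005, 0.031, -0.001, 0, 0, 3.1, 1], [-0.003, 0.031, -0.002, 0, 0, 3.2, 1]]
  ]
}}

```text
t: 17.52
ee_pos: [606.2, -249.2, 351.4]
orientation: [-3.137, -0.16, 0.001]
ft_force: [1.4, 0.4, -0.6]
width: 29.5
```

>>> {"name": "jog_arm", "arguments": {
  "steps": [
    [[0, 0, 0, 0, 0, 0, 1], [0, 0, 0, 0, 0, 0, 1], [0, 0, 0, 0, 0, 0, 1]]
  ]
}}

```text
t: 17.77
ee_pos: [606.2, -247.3, 351.2]
orientation: [-3.136, -0.165, 0.001]
ft_force: [0.3, -0.3, -0.5]
width: 29.7
```

```bash
python3 - <<'E'
from look import *
look('w12')
E
```

```text
t 17.77 [ 606.2 -247.3  351.2] yaw 6.02 w 29.7 F [ 0.3 -0.3 -0.5]
```

View pics/w12.png

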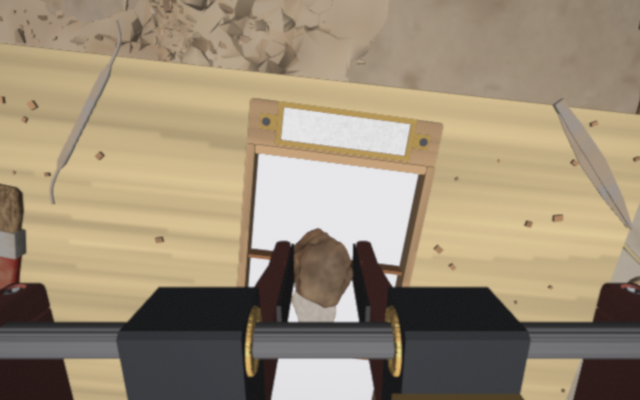

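>>> {"name": "jog_arm", "arguments": {
  "steps": [
    [[0, 0, 0.025, 0, 0, 0, 1], [0, 0, 0.022, 0, 0, 0, 1], [0, 0, 0.016, 0, 0, 0, 1], [0, 0, 0.008, 0, 0, 0, 1], [0, 0, 0.005, 0, 0, 0, 1], [0, 0, 0.003, 0, 0, 0, 1], [0, 0, 0.001, 0, 0, 0, 1], [0, 0, 0.001, 0, 0, 0, 1], [0, 0, 0, 0, 0, 0, 1], [0, 0, 0, 0, 0, 0, 1]]
  ]
}}

```text
t: 18.65
ee_pos: [606.8, -247.7, 271.4]
orientation: [3.137, 0.165, 0.002]
ft_force: [0.4, -0.0, -1.1]
width: 29.5
```

```bash
python3 - <<'E'
from look import *
for i in range(4):
    o=ctrl.get_obs(); print(o['ee_pos'],o['ft_force'])
look('w13')
E
```

```text
[ 606.8 -247.7  271.4] [ 0.4 -0.  -1.1]
[ 606.8 -247.7  271.4] [ 0.4 -0.  -1.1]
[ 606.8 -247.7  271.4] [ 0.4 -0.  -1.1]
[ 606.8 -247.7  271.4] [ 0.4 -0.  -1.1]
t 18.65 [ 606.8 -247.7  271.4] yaw 6.02 w 29.5 F [ 0.4 -0.  -1.1]
```

View pics/w13.png

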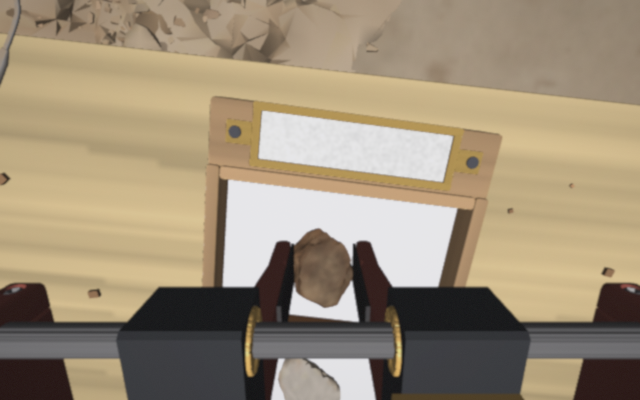

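Lower 2 mm more, 1 mm at a time, then release.

>>> {"name": "jog_arm", "arguments": {
  "steps": [
    [[0, 0, 0.001, 0, 0, 0, 1], [0, 0, 0.001, 0, 0, 0, 1], [0, 0, 0, 0, 0, 0, 1], [0, 0, 0, 0, 0, 0, 1]]
  ]
}}

```text
t: 19.03
ee_pos: [606.7, -247.7, 269.6]
orientation: [3.137, 0.165, 0.001]
ft_force: [-1.4, 1.4, 5.4]
width: 29.5
```

>>> {"name": "jog_arm", "arguments": {
  "steps": [
    [[0, 0, 0, 0, 0, 0, 0.2], [0, 0, 0, 0, 0, 0, 0.1], [0, 0, 0, 0, 0, 0, -0.1], [0, 0, 0, 0, 0, 0, -0.1], [0, 0, 0, 0, 0, 0, -0.1], [0, 0, -0.01, 0, 0, 0, -0.1], [0, 0, -0.02, 0, 0, 0, -0.1], [0, 0, -0.03, 0, 0, 0, -0.1], [0, 0, -0.035, 0, 0, 0, -0.5], [0, 0, -0.01, 0, 0, 0, -1], [0, 0, 0, 0, 0, 0, -1], [0, 0, 0, 0, 0, 0, -1]]
  ]
}}

```text
t: 20.03
ee_pos: [606.4, -247.5, 374.2]
orientation: [3.137, 0.165, 0.002]
ft_force: [0.7, 0.0, -1.2]
width: 71.6
```

```bash
python3 - <<'E'
from look import *
o,im,C=look('w14')
for d in ctrl.landmark_of('clod_f','wrist')[:2]: print(d['p'],d['uv'],back(C,d['uv'],83))
# next: stone_b approx (485.5,223.6), yaw 48
plan([486,224,385],44,18,-1)
E
```

```text
t 20.03 [ 606.4 -247.5  374.2] yaw 6.02 w 71.6 F [ 0.7  0.  -1.2]
0.71 [320.1, 206.2] [[ 603.2 -244.9   83. ]]
from [ 605.9 -247.3  372. ] 6.02 to [485.7 224.1 385. ] 44.02 max step 27.0 2.11 tilt [-0. -0. -1.]
[[-0.004,-0.027,-0.001,0,0,-2.1,-1],[-0.003,-0.027,-0.0,0,0,-2.1,-1],[-0.002,-0.027,-0.001,0,0,-2.1,-1],[-0.001,-0.027,-0.001,0,0,-2.1,-1],[0.0,-0.027,-0.001,0,0,-2.2,-1],[0.001,-0.027,-0.0,0,0,-2.1,-1],[0.003,-0.026,-0.001,0,0,-2.1,-1],[0.003,-0.027,-0.001,0,0,-2.1,-1],[0.004,-0.027,-0.0,0,0,-2.1,-1],[0.005,-0.027,-0.001,0,0,-2.1,-1],[0.006,-0.026,-0.001,0,0,-2.1,-1],[0.007,-0.026,-0.001,0,0,-2.1,-1],[0.008,-0.026,-0.0,0,0,-2.1,-1],[0.008,-0.025,-0.001,0,0,-2.1,-1],[0.01,-0.026,-0.001,0,0,-2.2,-1],[0.011,-0.024,-0.001,0,0,-2.1,-1],[0.012,-0.025,-0.0,0,0,-2.1,-1],[0.012,-0.024,-0.001,0,0,-2.1,-1]]
```

View pics/w14.png

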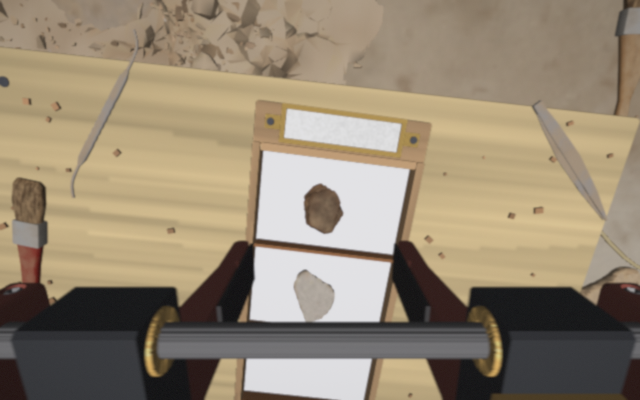

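The clod is at about (603,-245), within tolerance of (606.5,-248). Next is stone_b.

>>> {"name": "jog_arm", "arguments": {
  "steps": [
    [[-0.004, -0.027, -0.001, 0, 0, -2.1, -1], [-0.003, -0.027, 0, 0, 0, -2.1, -1], [-0.002, -0.027, -0.001, 0, 0, -2.1, -1], [-0.001, -0.027, -0.001, 0, 0, -2.1, -1], [0, -0.027, -0.001, 0, 0, -2.2, -1], [0.001, -0.027, 0, 0, 0, -2.1, -1], [0.003, -0.026, -0.001, 0, 0, -2.1, -1], [0.003, -0.027, -0.001, 0, 0, -2.1, -1], [0.004, -0.027, 0, 0, 0, -2.1, -1], [0.005, -0.027, -0.001, 0, 0, -2.1, -1], [0.006, -0.026, -0.001, 0, 0, -2.1, -1], [0.007, -0.026, -0.001, 0, 0, -2.1, -1], [0.008, -0.026, 0, 0, 0, -2.1, -1], [0.008, -0.025, -0.001, 0, 0, -2.1, -1], [0.01, -0.026, -0.001, 0, 0, -2.2, -1], [0.011, -0.024, -0.001, 0, 0, -2.1, -1], [0.012, -0.025, 0, 0, 0, -2.1, -1], [0.012, -0.024, -0.001, 0, 0, -2.1, -1], [0, 0, 0, 0, 0, 0, -1], [0, 0, 0, 0, 0, 0, -1]]
  ]
}}

```text
t: 21.8
ee_pos: [485.5, 224.6, 385.1]
orientation: [2.911, 1.18, -0.005]
ft_force: [0.3, -0.6, -0.8]
width: 87.8
```

```bash
python3 - <<'E'
from ortho import *
o,im,C=look('w15')
ortho(im,C,[486,224],44,117,'o15',half=60,s=5)
for d in ctrl.landmark_of('stone_b','wrist')[:2]: print(d['p'],d['uv'],back(C,d['uv'],94))
E
```

```text
t 21.8 [485.5 224.6 385.1] yaw 44.14 w 87.8 F [ 0.3 -0.6 -0.8]
0.9 [342.5, 286.5] [[441.6 159.9  94. ]]
0.59 [328.4, 201.5] [[488.2 222.8  94. ]]
```

View pics/o15.png

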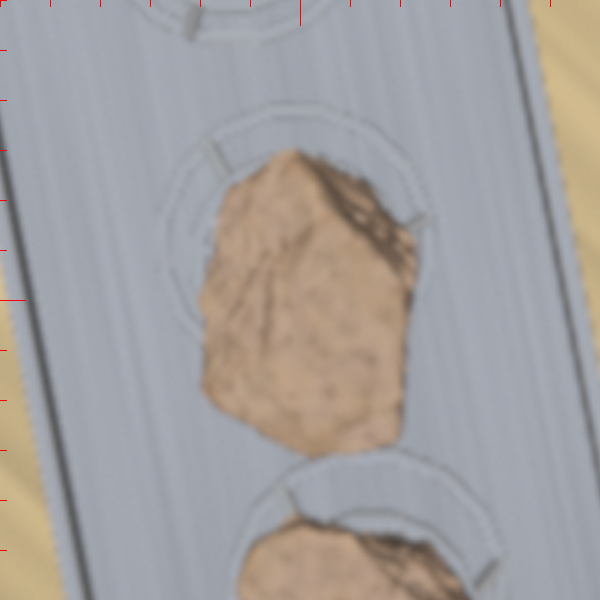

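View pics/w15.png

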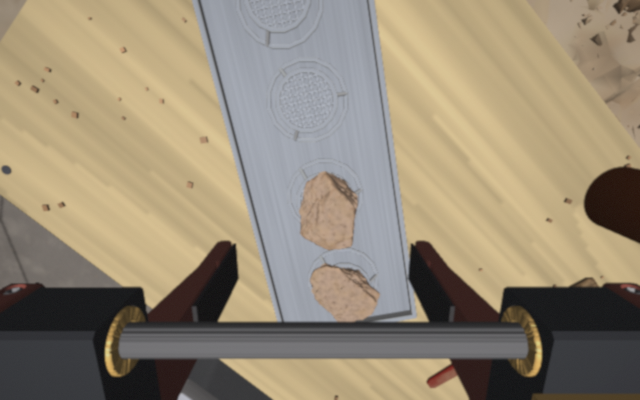

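>>> {"name": "jog_arm", "arguments": {
  "steps": [
    [[0, 0.001, 0.03, 0, 0, 0, -1], [0, 0, 0.03, 0, 0, 0, -1], [0, 0, 0.02, 0, 0, 0, -1], [0, 0, 0.015, 0, 0, 0, -1], [0, 0, 0.01, 0, 0, 0, -0.8], [0, 0, 0, 0, 0, 0, -0.6], [0, 0, 0, 0, 0, 0, -0.4], [0, 0, 0, 0, 0, 0, -0.2], [0, 0, 0, 0, 0, 0, 0], [0, 0, 0, 0, 0, 0, 1], [0, 0, 0, 0, 0, 0, 1], [0, 0, 0, 0, 0, 0, 1], [0, 0, 0, 0, 0, 0, 1], [0, 0, 0, 0, 0, 0, 1], [0, 0, 0, 0, 0, 0, 1], [0, 0, 0, 0, 0, 0, 1]]
  ]
}}

```text
t: 23.23
ee_pos: [487.4, 223.2, 282.5]
orientation: [2.912, 1.177, 0.002]
ft_force: [-0.0, -1.3, 6.9]
width: 43.3
```

```bash
python3 - <<'E'
from look import *
look('w16')
E
```

```text
t 23.23 [487.4 223.2 282.5] yaw 44.03 w 43.3 F [-0.  -1.3  6.9]
```

View pics/w16.png

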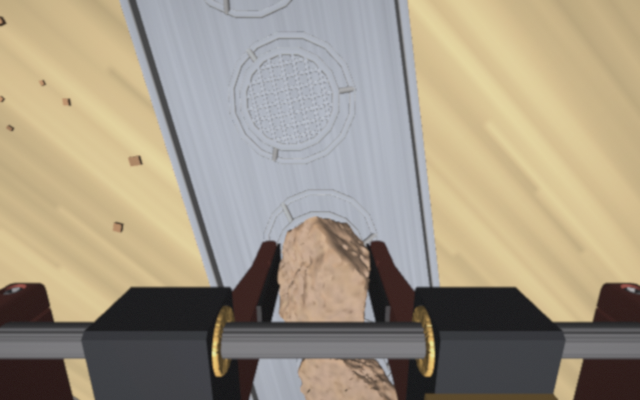

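>>> {"name": "jog_arm", "arguments": {
  "steps": [
    [[0, 0, -0.004, 0, 0, 0, 1], [0, 0, -0.004, 0, 0, 0, 1], [0, 0, -0.004, 0, 0, 0, 1], [0, 0, 0, 0, 0, 0, 1], [0, 0, 0, 0, 0, 0, 1], [0, 0, 0, 0, 0, 0, 1]]
  ]
}}

```text
t: 23.78
ee_pos: [486.8, 223.1, 293.6]
orientation: [-2.913, -1.177, 0.0]
ft_force: [-0.6, -0.0, -2.4]
width: 43.1
```

```bash
python3 - <<'E'
from look import *
look('w17')
im=ctrl.get_image('scene'); cv2.imwrite('pics/s17.png',cv2.resize(im[180:310,180:350],None,fx=4,fy=4,interpolation=cv2.INTER_CUBIC)[:,:,::-1])
plan([448.5,-248,365],-10,18,1,start=[487.4,223.2,335,44])
E
```

```text
t 23.78 [486.8 223.1 293.6] yaw 44.02 w 43.1 F [-0.6 -0.  -2.4]
from [487.4 223.2 335. ] 44 to [ 448.  -248.3  365. ] -10.0 max step 26.3 -3.0 tilt [-0. -0. -1.]
[[-0.02,0.017,-0.002,0,0,3.0,1],[-0.019,0.019,-0.001,0,0,3.0,1],[-0.017,0.019,-0.002,0,0,3.0,1],[-0.017,0.02,-0.002,0,0,3.0,1],[-0.016,0.021,-0.001,0,0,3.0,1],[-0.014,0.022,-0.002,0,0,3.0,1],[-0.014,0.023,-0.002,0,0,3.0,1],[-0.012,0.023,-0.001,0,0,3.0,1],[-0.011,0.024,-0.002,0,0,3.0,1],[-0.01,0.024,-0.002,0,0,3.0,1],[-0.008,0.025,-0.001,0,0,3.0,1],[-0.007,0.025,-0.002,0,0,3.0,1],[-0.006,0.026,-0.002,0,0,3.0,1],[-0.005,0.026,-0.001,0,0,3.0,1],[-0.003,0.026,-0.002,0,0,3.0,1],[-0.001,0.026,-0.002,0,0,3.0,1],[-0.001,0.026,-0.001,0,0,3.0,1],[0.001,0.027,-0.002,0,0,3.0,1]]
```

View pics/w17.png

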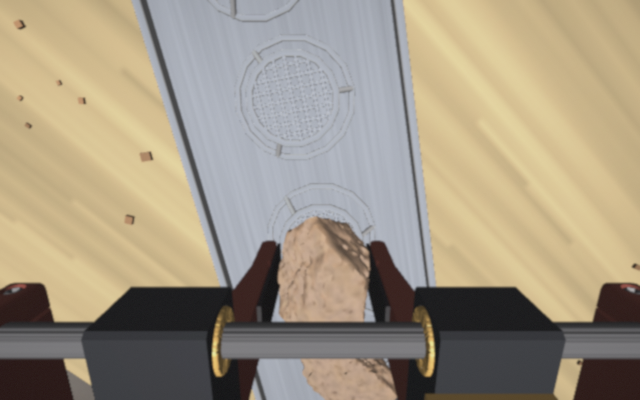

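View pics/s17.png

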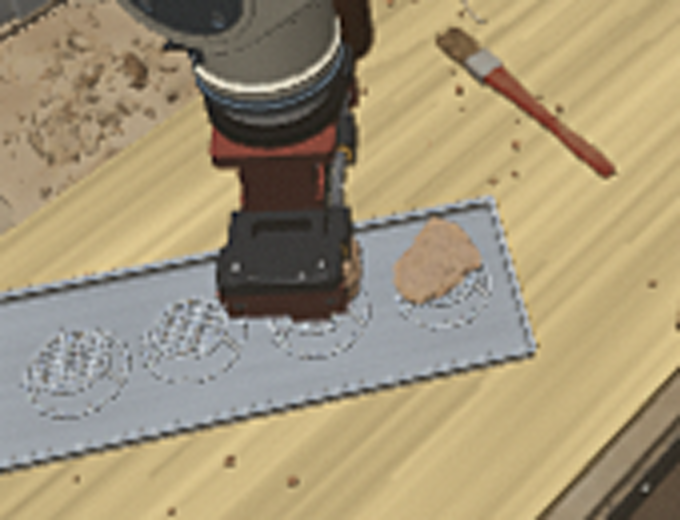

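```bash
python3 - <<'E'
from look import *
plan([448.5,-248,365],0,18,1,start=[487.0,223.2,334,44])
E
```

```text
from [487.  223.2 334. ] 44 to [ 448.3 -248.4  365. ] 0.0 max step 26.3 -2.44 tilt [-0. -0. -1.]
[[-0.02,0.017,-0.002,0,0,2.4,1],[-0.019,0.018,-0.001,0,0,2.5,1],[-0.018,0.019,-0.002,0,0,2.4,1],[-0.017,0.02,-0.002,0,0,2.5,1],[-0.017,0.021,-0.002,0,0,2.4,1],[-0.015,0.021,-0.001,0,0,2.5,1],[-0.015,0.022,-0.002,0,0,2.4,1],[-0.014,0.022,-0.002,0,0,2.5,1],[-0.013,0.023,-0.002,0,0,2.4,1],[-0.011,0.023,-0.001,0,0,2.4,1],[-0.011,0.024,-0.002,0,0,2.5,1],[-0.01,0.025,-0.002,0,0,2.4,1],[-0.009,0.024,-0.001,0,0,2.5,1],[-0.007,0.026,-0.002,0,0,2.4,1],[-0.007,0.025,-0.002,0,0,2.5,1],[-0.005,0.026,-0.002,0,0,2.4,1],[-0.005,0.026,-0.001,0,0,2.5,1],[-0.003,0.026,-0.002,0,0,2.4,1]]
```

>>> {"name": "jog_arm", "arguments": {
  "steps": [
    [[0, 0, -0.02, 0, 0, 0, 1], [0, 0, -0.02, 0, 0, 0, 1], [-0.02, 0.017, -0.002, 0, 0, 2.4, 1], [-0.019, 0.018, -0.001, 0, 0, 2.5, 1], [-0.018, 0.019, -0.002, 0, 0, 2.4, 1], [-0.017, 0.02, -0.002, 0, 0, 2.5, 1], [-0.017, 0.021, -0.002, 0, 0, 2.4, 1], [-0.015, 0.021, -0.001, 0, 0, 2.5, 1], [-0.015, 0.022, -0.002, 0, 0, 2.4, 1], [-0.014, 0.022, -0.002, 0, 0, 2.5, 1], [-0.013, 0.023, -0.002, 0, 0, 2.4, 1], [-0.011, 0.023, -0.001, 0, 0, 2.4, 1], [-0.011, 0.024, -0.002, 0, 0, 2.5, 1], [-0.01, 0.025, -0.002, 0, 0, 2.4, 1], [-0.009, 0.024, -0.001, 0, 0, 2.5, 1], [-0.007, 0.026, -0.002, 0, 0, 2.4, 1], [-0.007, 0.025, -0.002, 0, 0, 2.5, 1], [-0.005, 0.026, -0.002, 0, 0, 2.4, 1], [-0.005, 0.026, -0.001, 0, 0, 2.5, 1], [-0.003, 0.026, -0.002, 0, 0, 2.4, 1]]
  ]
}}

```text
t: 25.55
ee_pos: [447.9, -249.8, 364.4]
orientation: [-3.141, 0.003, 0.001]
ft_force: [-0.3, 0.9, -2.0]
width: 43.2
```

>>> {"name": "jog_arm", "arguments": {
  "steps": [
    [[0, 0, 0, 0, 0, 0, 1], [0, 0, 0, 0, 0, 0, 1], [0, 0, 0, 0, 0, 0, 1]]
  ]
}}

```text
t: 25.8
ee_pos: [448.2, -248.1, 364.3]
orientation: [-3.141, -0.0, 0.001]
ft_force: [-0.6, -0.2, -1.7]
width: 43.0
```

```bash
python3 - <<'E'
from look import *
look('w18')
E
```

```text
t 25.8 [ 448.2 -248.1  364.3] yaw 0.02 w 43.0 F [-0.6 -0.2 -1.7]
```

View pics/w18.png

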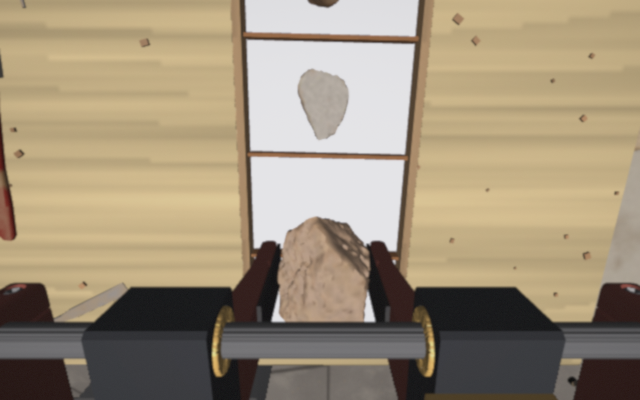

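>>> {"name": "jog_arm", "arguments": {
  "steps": [
    [[0, 0, 0.025, 0, 0, 0, 1], [0, 0, 0.025, 0, 0, 0, 1], [0, 0, 0.01, 0, 0, 0, 1], [0, 0, 0, 0, 0, 0, 1], [0, 0, 0, 0, 0, 0, 1]]
  ]
}}

```text
t: 26.27
ee_pos: [448.6, -247.9, 304.6]
orientation: [-3.141, -0.002, 0.002]
ft_force: [-0.4, -0.4, -1.7]
width: 43.4
```

```bash
python3 - <<'E'
from look import *
look('w19')
im=ctrl.get_image('top'); cv2.imwrite('pics/t19.png',cv2.resize(im[130:260,340:460],None,fx=4.5,fy=4.5,interpolation=cv2.INTER_CUBIC)[:,:,::-1])
E
```

```text
t 26.27 [ 448.6 -247.9  304.6] yaw 0.08 w 43.4 F [-0.4 -0.4 -1.7]
```

View pics/w19.png

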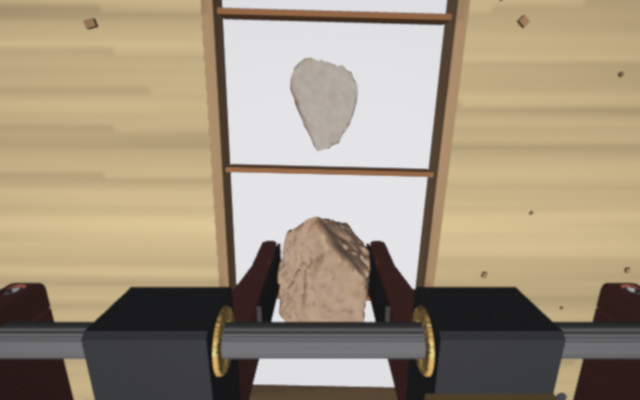

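```bash
python3 - <<'E'
from look import *
C=cam('wrist',ctrl.get_obs()); print(back(C,[(330,172),(330,16),(233,250),(420,250)],95), back(C,[(322,217),(325,325)],117), proj(C,[[478,-248,304.6-182-6]]))
E
```

```text
[[ 489.3 -251.8   95. ]
 [ 567.5 -251.3   95. ]
 [ 442.2 -194.3   95. ]
 [ 442.3 -305.8   95. ]] [[ 470.  -247.4  117. ]
 [ 406.  -249.1  117. ]] [[323.1 201.7]]
```

>>> {"name": "jog_arm", "arguments": {
  "steps": [
    [[0, 0, 0.014, 0, 0, 0, 1], [0, 0, 0.008, 0, 0, 0, 1], [0, 0, 0.005, 0, 0, 0, 1], [0, 0, 0.003, 0, 0, 0, 1], [0, 0, 0.001, 0, 0, 0, 1], [0, 0, 0, 0, 0, 0, 1], [0, 0, 0, 0, 0, 0, 1]]
  ]
}}

```text
t: 26.95
ee_pos: [448.6, -248.6, 274.0]
orientation: [3.141, 0.0, 0.001]
ft_force: [-1.4, 0.3, -2.3]
width: 43.1
```

>>> {"name": "jog_arm", "arguments": {
  "steps": [
    [[0, 0, 0.001, 0, 0, 0, 1], [0, 0, 0.001, 0, 0, 0, 1], [0, 0, 0, 0, 0, 0, 1], [0, 0, 0, 0, 0, 0, 1]]
  ]
}}

```text
t: 27.28
ee_pos: [448.4, -248.5, 271.7]
orientation: [3.142, 0.0, 0.0]
ft_force: [-0.4, -0.8, -2.0]
width: 42.8
```

>>> {"name": "jog_arm", "arguments": {
  "steps": [
    [[0, 0, 0.001, 0, 0, 0, 1], [0, 0, 0.001, 0, 0, 0, 1], [0, 0, 0, 0, 0, 0, 1], [0, 0, 0, 0, 0, 0, 1]]
  ]
}}

```text
t: 27.62
ee_pos: [448.5, -248.5, 271.4]
orientation: [3.141, 0.0, 0.001]
ft_force: [-5.5, 2.9, 19.1]
width: 43.1
```

>>> {"name": "jog_arm", "arguments": {
  "steps": [
    [[0, 0, -0.001, 0, 0, 0, 1], [0, 0, 0, 0, 0, 0, 0], [0, 0, 0, 0, 0, 0, -0.1], [0, 0, 0, 0, 0, 0, -0.3], [0, 0, 0, 0, 0, 0, -0.3], [0, 0, 0, 0, 0, 0, -0.3], [0, 0, -0.01, 0, 0, 0, -0.3], [0, 0, -0.02, 0, 0, 0, -0.3], [0, 0, -0.03, 0, 0, 0, -0.3], [0, 0, -0.035, 0, 0, 0, -0.5], [0, 0, -0.02, 0, 0, 0, -1], [0, 0, 0, 0, 0, 0, -1], [0, 0, 0, 0, 0, 0, -1]]
  ]
}}

```text
t: 28.7
ee_pos: [448.6, -248.6, 387.1]
orientation: [3.14, 0.0, 0.004]
ft_force: [0.3, 0.2, 0.2]
width: 79.9
```

```bash
python3 - <<'E'
from look import *
o,im,C=look('w20')
for d in ctrl.landmark_of('stone_b','wrist')[:2]: print(d['p'],d['uv'],back(C,d['uv'],83))
plan([444,161,375],56,17,-1)
E
```

```text
t 28.7 [ 448.6 -248.6  387.1] yaw 0.01 w 79.9 F [0.3 0.2 0.2]
0.92 [323.6, 200.8] [[ 447.2 -248.9   83. ]]
from [ 448.  -248.3  384.9] 0.02 to [443.8 160.7 374.9] 56.02 max step 24.1 3.29 tilt [-0. -0. -1.]
[[-0.0,-0.024,0.001,0,0,-3.3,-1],[0.001,-0.024,0.0,0,0,-3.3,-1],[0.002,-0.024,0.001,0,0,-3.3,-1],[0.004,-0.024,0.0,0,0,-3.3,-1],[0.006,-0.023,0.001,0,0,-3.3,-1],[0.006,-0.023,0.0,0,0,-3.3,-1],[0.008,-0.023,0.001,0,0,-3.3,-1],[0.01,-0.022,0.001,0,0,-3.2,-1],[0.01,-0.022,0.0,0,0,-3.3,-1],[0.012,-0.021,0.001,0,0,-3.3,-1],[0.013,-0.02,0.0,0,0,-3.3,-1],[0.014,-0.02,0.001,0,0,-3.3,-1],[0.015,-0.019,0.001,0,0,-3.3,-1],[0.016,-0.018,0.0,0,0,-3.3,-1],[0.017,-0.016,0.001,0,0,-3.3,-1],[0.018,-0.016,0.0,0,0,-3.3,-1],[0.019,-0.015,0.001,0,0,-3.3,-1]]
```

View pics/w20.png

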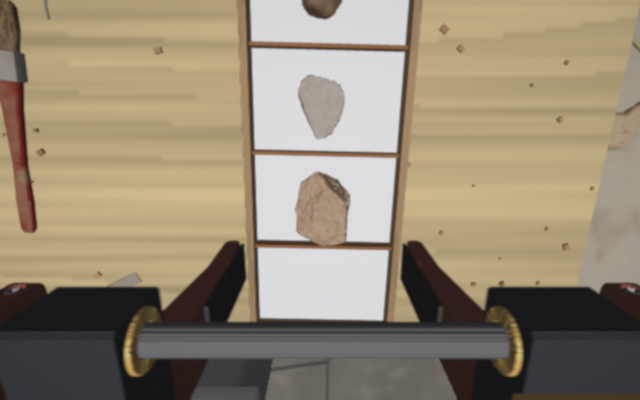

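>>> {"name": "jog_arm", "arguments": {
  "steps": [
    [[0, -0.024, 0.001, 0, 0, -3.3, -1], [0.001, -0.024, 0, 0, 0, -3.3, -1], [0.002, -0.024, 0.001, 0, 0, -3.3, -1], [0.004, -0.024, 0, 0, 0, -3.3, -1], [0.006, -0.023, 0.001, 0, 0, -3.3, -1], [0.006, -0.023, 0, 0, 0, -3.3, -1], [0.008, -0.023, 0.001, 0, 0, -3.3, -1], [0.01, -0.022, 0.001, 0, 0, -3.2, -1], [0.01, -0.022, 0, 0, 0, -3.3, -1], [0.012, -0.021, 0.001, 0, 0, -3.3, -1], [0.013, -0.02, 0, 0, 0, -3.3, -1], [0.014, -0.02, 0.001, 0, 0, -3.3, -1], [0.015, -0.019, 0.001, 0, 0, -3.3, -1], [0.016, -0.018, 0, 0, 0, -3.3, -1], [0.017, -0.016, 0.001, 0, 0, -3.3, -1], [0.018, -0.016, 0, 0, 0, -3.3, -1], [0.019, -0.015, 0.001, 0, 0, -3.3, -1], [0, 0, 0, 0, 0, 0, -1], [0, 0, 0, 0, 0, 0, -1]]
  ]
}}

```text
t: 30.38
ee_pos: [443.8, 161.0, 374.2]
orientation: [-2.772, -1.477, 0.005]
ft_force: [-0.5, -1.0, 1.0]
width: 88.0
```

```bash
python3 - <<'E'
from ortho import *
o,im,C=look('w21')
ortho(im,C,[444,161],56,108,'o21',half=60,s=5)
for d in ctrl.landmark_of('stone_e','wrist')[:2]: print(d['p'],d['uv'],back(C,d['uv'],94))
im=ctrl.get_image('scene'); cv2.imwrite('pics/s21.png',cv2.resize(im[110:210,290:450],None,fx=4.5,fy=4.5,interpolation=cv2.INTER_CUBIC)[:,:,::-1])
E
```

```text
t 30.38 [443.8 161.  374.2] yaw 56.11 w 88.0 F [-0.5 -1.   1. ]
0.7 [327.2, 210.6] [[443.4 157.1  94. ]]
```

View pics/o21.png

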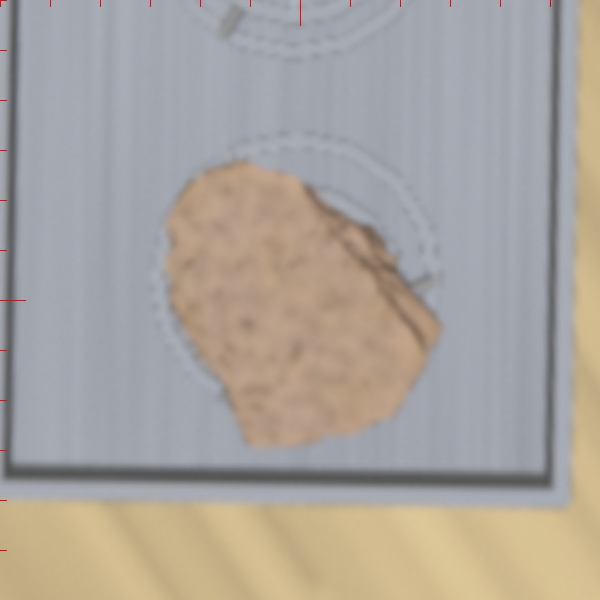

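View pics/s21.png

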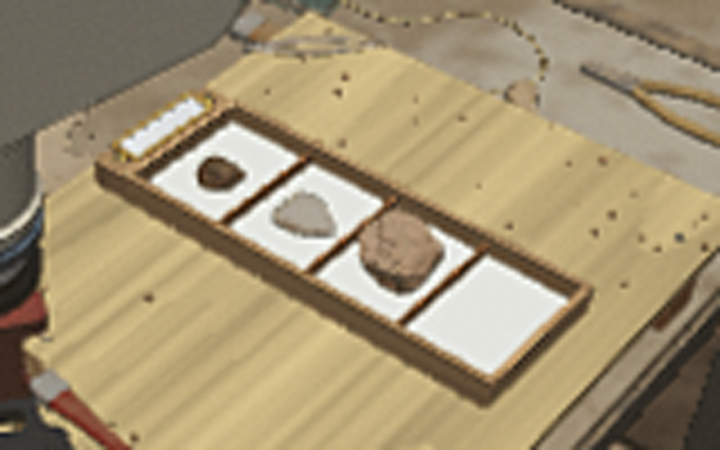

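Stone_b sits flat in compartment 3. For stone_e the parallel sides are about 32° off, so I'll grip at yaw 88.

>>> {"name": "jog_arm", "arguments": {
  "steps": [
    [[-0.002, 0, 0.015, 0, 0, -6.4, -1], [0, 0, 0.015, 0, 0, -6.4, -1], [0, 0, 0.015, 0, 0, -6.4, -1], [0, 0, 0.015, 0, 0, -6.4, -1], [0, 0, 0, 0, 0, -6.4, -1], [0, 0, 0, 0, 0, 0, -1], [0, 0, 0, 0, 0, 0, -1]]
  ]
}}

```text
t: 31.12
ee_pos: [443.3, 158.0, 315.6]
orientation: [-2.265, -2.177, 0.001]
ft_force: [0.4, -0.4, 0.3]
width: 87.9
```

```bash
python3 - <<'E'
from look import *
look('w22')
E
```

```text
t 31.12 [443.3 158.  315.6] yaw 87.73 w 87.9 F [ 0.4 -0.4  0.3]
```

View pics/w22.png

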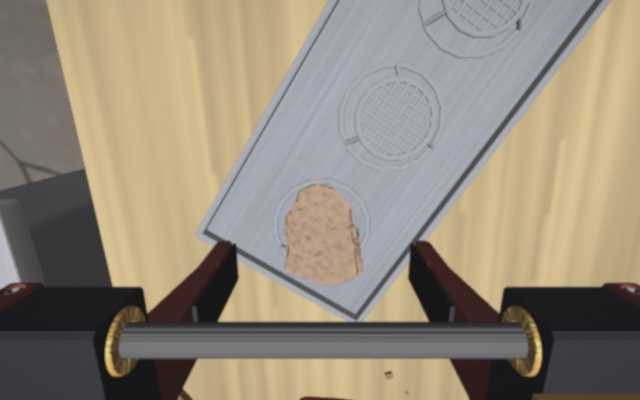

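>>> {"name": "jog_arm", "arguments": {
  "steps": [
    [[0, 0, 0.016, 0, 0, 0, -1], [0, 0, 0.012, 0, 0, 0, -0.9], [0, 0, 0.008, 0, 0, 0, -0.8], [0, 0, 0, 0, 0, 0, -0.6], [0, 0, 0, 0, 0, 0, -0.4], [0, 0, 0, 0, 0, 0, -0.2], [0, 0, 0, 0, 0, 0, 0], [0, 0, 0, 0, 0, 0, 1], [0, 0, 0, 0, 0, 0, 1], [0, 0, 0, 0, 0, 0, 1], [0, 0, 0, 0, 0, 0, 1], [0, 0, 0, 0, 0, 0, 1], [0, 0, 0, 0, 0, 0, 1], [0, 0, 0, 0, 0, 0, 1]]
  ]
}}

```text
t: 32.33
ee_pos: [443.4, 158.8, 280.1]
orientation: [2.259, 2.182, 0.001]
ft_force: [-0.3, -1.3, 5.4]
width: 44.0
```

```bash
python3 - <<'E'
from look import *
look('w23')
E
```

```text
t 32.33 [443.4 158.8 280.1] yaw 88.02 w 44.0 F [-0.3 -1.3  5.4]
```

View pics/w23.png

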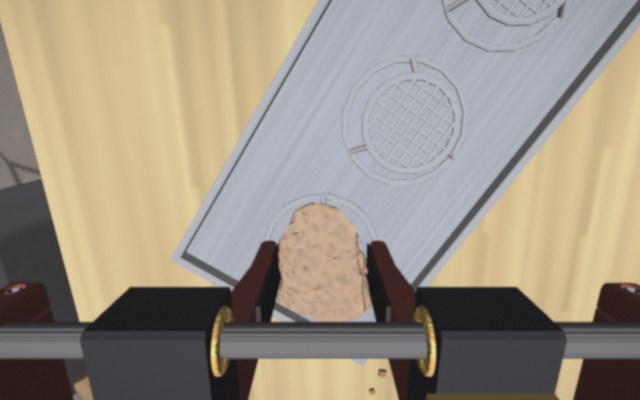

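>>> {"name": "jog_arm", "arguments": {
  "steps": [
    [[0, 0, 0, 0, 0, 0, 1], [0, 0, 0, 0, 0, 0, 1], [0, 0, -0.004, 0, 0, 0, 1], [0, 0, -0.004, 0, 0, 0, 1], [0, 0, -0.004, 0, 0, 0, 1], [0, 0, 0, 0, 0, 0, 1], [0, 0, 0, 0, 0, 0, 1], [0, 0, 0, 0, 0, 0, 1]]
  ]
}}

```text
t: 33.05
ee_pos: [443.2, 158.8, 291.7]
orientation: [2.26, 2.183, 0.0]
ft_force: [0.8, 0.2, -0.6]
width: 43.4
```

```bash
python3 - <<'E'
from look import *
look('w24')
plan([370.5,-249,352],2,18,1,start=[443.2,158.8,322,88])
E
```

```text
t 33.05 [443.2 158.8 291.7] yaw 88.01 w 43.4 F [ 0.8  0.2 -0.6]
from [443.2 158.8 322. ] 88 to [ 370.1 -248.8  352. ] 2.0 max step 23.1 -4.78 tilt [-0. -0. -1.]
[[-0.023,-0.003,-0.002,0,0,4.8,1],[-0.023,-0.002,-0.001,0,0,4.8,1],[-0.023,0.001,-0.002,0,0,4.7,1],[-0.023,0.002,-0.002,0,0,4.8,1],[-0.022,0.005,-0.001,0,0,4.8,1],[-0.022,0.006,-0.002,0,0,4.8,1],[-0.022,0.008,-0.002,0,0,4.7,1],[-0.021,0.01,-0.001,0,0,4.8,1],[-0.02,0.012,-0.002,0,0,4.8,1],[-0.018,0.013,-0.002,0,0,4.8,1],[-0.018,0.014,-0.001,0,0,4.8,1],[-0.017,0.017,-0.002,0,0,4.7,1],[-0.015,0.017,-0.002,0,0,4.8,1],[-0.013,0.019,-0.001,0,0,4.8,1],[-0.012,0.019,-0.002,0,0,4.8,1],[-0.01,0.021,-0.002,0,0,4.7,1],[-0.009,0.021,-0.001,0,0,4.8,1],[-0.007,0.022,-0.002,0,0,4.8,1]]
```

View pics/w24.png

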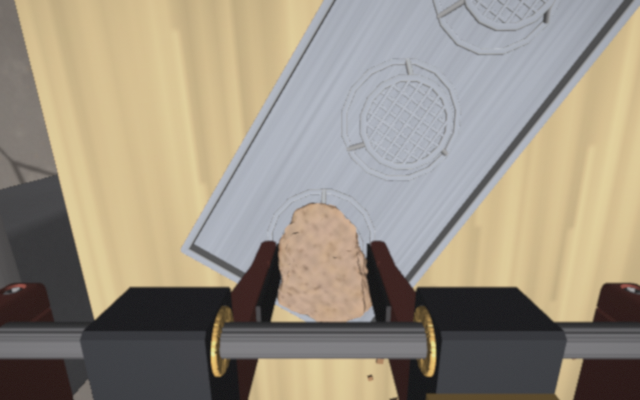

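>>> {"name": "jog_arm", "arguments": {
  "steps": [
    [[0, 0, -0.015, 0, 0, 0, 1], [0, 0, -0.015, 0, 0, 0, 1], [-0.023, -0.003, -0.002, 0, 0, 4.8, 1], [-0.023, -0.002, -0.001, 0, 0, 4.8, 1], [-0.023, 0.001, -0.002, 0, 0, 4.7, 1], [-0.023, 0.002, -0.002, 0, 0, 4.8, 1], [-0.022, 0.005, -0.001, 0, 0, 4.8, 1], [-0.022, 0.006, -0.002, 0, 0, 4.8, 1], [-0.022, 0.008, -0.002, 0, 0, 4.7, 1], [-0.021, 0.01, -0.001, 0, 0, 4.8, 1], [-0.02, 0.012, -0.002, 0, 0, 4.8, 1], [-0.018, 0.013, -0.002, 0, 0, 4.8, 1], [-0.018, 0.014, -0.001, 0, 0, 4.8, 1], [-0.017, 0.017, -0.002, 0, 0, 4.7, 1], [-0.015, 0.017, -0.002, 0, 0, 4.8, 1], [-0.013, 0.019, -0.001, 0, 0, 4.8, 1], [-0.012, 0.019, -0.002, 0, 0, 4.8, 1], [-0.01, 0.021, -0.002, 0, 0, 4.7, 1], [-0.009, 0.021, -0.001, 0, 0, 4.8, 1], [-0.007, 0.022, -0.002, 0, 0, 4.8, 1]]
  ]
}}

```text
t: 34.77
ee_pos: [369.6, -249.8, 351.5]
orientation: [-3.141, -0.049, 0.001]
ft_force: [0.0, 0.6, -1.6]
width: 43.6
```

>>> {"name": "jog_arm", "arguments": {
  "steps": [
    [[0, 0, 0, 0, 0, 0, 1], [0, 0, 0, 0, 0, 0, 1], [0, 0, 0, 0, 0, 0, 1]]
  ]
}}

```text
t: 35.02
ee_pos: [369.9, -248.4, 351.3]
orientation: [-3.14, -0.057, 0.001]
ft_force: [-0.1, 0.8, -1.5]
width: 44.0
```

```bash
python3 - <<'E'
from look import *
o,_,C=look('w25')
print(proj(C,[[409.8,-248,95]]))
E
```

```text
t 35.02 [ 369.9 -248.4  351.3] yaw 2.06 w 44.0 F [-0.1  0.8 -1.5]
[[325.9 159.6]]
```

View pics/w25.png

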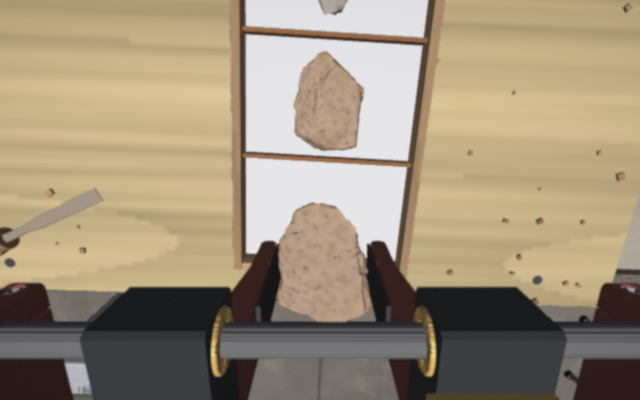

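>>> {"name": "jog_arm", "arguments": {
  "steps": [
    [[0, 0, 0.025, 0, 0, 0, 1], [0, 0, 0.025, 0, 0, 0, 1], [0, 0, 0.015, 0, 0, 0, 1], [0, 0, 0.007, 0, 0, 0, 1], [0, 0, 0.005, 0, 0, 0, 1], [0, 0, 0.002, 0, 0, 0, 1], [0, 0, 0, 0, 0, 0, 1], [0, 0, 0, 0, 0, 0, 1], [0, 0, 0, 0, 0, 0, 1]]
  ]
}}

```text
t: 35.82
ee_pos: [370.5, -248.9, 273.4]
orientation: [3.14, 0.056, 0.002]
ft_force: [-0.3, 0.5, -1.0]
width: 43.6
```

>>> {"name": "jog_arm", "arguments": {
  "steps": [
    [[0, 0, 0.001, 0, 0, 0, 1], [0, 0, 0, 0, 0, 0, 1], [0, 0, 0, 0, 0, 0, 1]]
  ]
}}

```text
t: 36.07
ee_pos: [370.2, -248.9, 271.9]
orientation: [3.141, 0.055, 0.001]
ft_force: [1.1, -0.3, -1.5]
width: 43.5
```

>>> {"name": "jog_arm", "arguments": {
  "steps": [
    [[0, 0, 0.001, 0, 0, 0, 1], [0, 0, 0, 0, 0, 0, 1], [0, 0, 0, 0, 0, 0, 1]]
  ]
}}

```text
t: 36.32
ee_pos: [370.1, -248.8, 270.6]
orientation: [-3.141, -0.055, 0.0]
ft_force: [-0.4, -0.1, -2.0]
width: 43.8
```

>>> {"name": "jog_arm", "arguments": {
  "steps": [
    [[0, 0, 0.001, 0, 0, 0, 1], [0, 0, 0, 0, 0, 0, 1], [0, 0, 0, 0, 0, 0, 1]]
  ]
}}

```text
t: 36.57
ee_pos: [370.1, -248.8, 269.6]
orientation: [-3.141, -0.055, 0.0]
ft_force: [-0.5, -0.2, -1.4]
width: 43.6
```

>>> {"name": "jog_arm", "arguments": {
  "steps": [
    [[0, 0, 0.001, 0, 0, 0, 1], [0, 0, 0, 0, 0, 0, 1], [0, 0, 0, 0, 0, 0, 1]]
  ]
}}

```text
t: 36.82
ee_pos: [370.2, -248.8, 269.1]
orientation: [3.141, 0.055, 0.0]
ft_force: [-1.7, 0.8, 6.3]
width: 43.8
```

Contact (6 N). Releasing.

>>> {"name": "jog_arm", "arguments": {
  "steps": [
    [[0, 0, 0, 0, 0, 0, 0], [0, 0, 0, 0, 0, 0, -0.1], [0, 0, 0, 0, 0, 0, -0.3], [0, 0, 0, 0, 0, 0, -0.3], [0, 0, 0, 0, 0, 0, -0.3], [0, 0, -0.01, 0, 0, 0, -0.3], [0, 0, -0.02, 0, 0, 0, -0.3], [0, 0, -0.03, 0, 0, 0, -0.3], [0, 0, -0.035, 0, 0, 0, -0.5], [0, 0, -0.02, 0, 0, 0, -1], [-0.01, 0, -0.03, 0, 0, 0, -1], [0, 0, -0.02, 0, 0, 0, -1], [0, 0, 0, 0, 0, 0, -1], [0, 0, 0, 0, 0, 0, -1]]
  ]
}}

```text
t: 37.98
ee_pos: [360.2, -249.2, 435.1]
orientation: [3.139, 0.055, 0.004]
ft_force: [-0.3, -0.0, -0.5]
width: 87.5
```

```bash
python3 - <<'E'
from look import *
o,_,C=look('w26')
for n in ['stone_b','chalk_b','clod_f']:
    for d in ctrl.landmark_of(n,'wrist')[:2]: 
        p=back(C,d['uv'],83)[0]; print(n,round(d['p'],2),p, 'tray y',p[0]-488.5,'x',-(p[1]+249))
im=ctrl.get_image('scene'); cv2.imwrite('pics/s26.png',cv2.resize(im[110:210,290:450],None,fx=4.5,fy=4.5,interpolation=cv2.INTER_CUBIC)[:,:,::-1])
E
```

```text
t 37.98 [ 360.2 -249.2  435.1] yaw 2.01 w 87.5 F [-0.3 -0.  -0.5]
stone_b 0.82 [ 366.2 -252.7   83. ] tray y -122.29762526803825 x 3.704104587720309
stone_b 0.74 [ 447.2 -250.4   83. ] tray y -41.34834581367153 x 1.4280013021586058
```

View pics/w26.png

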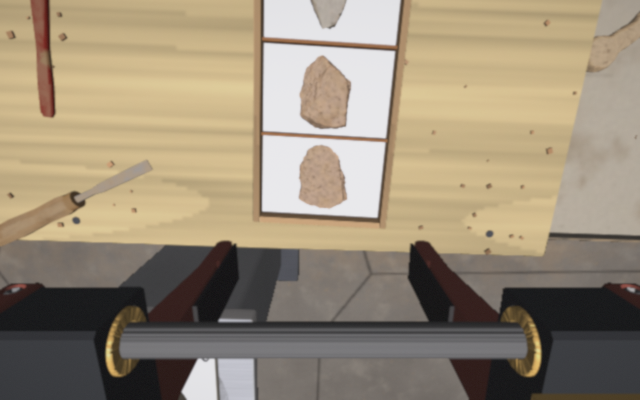

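View pics/s26.png

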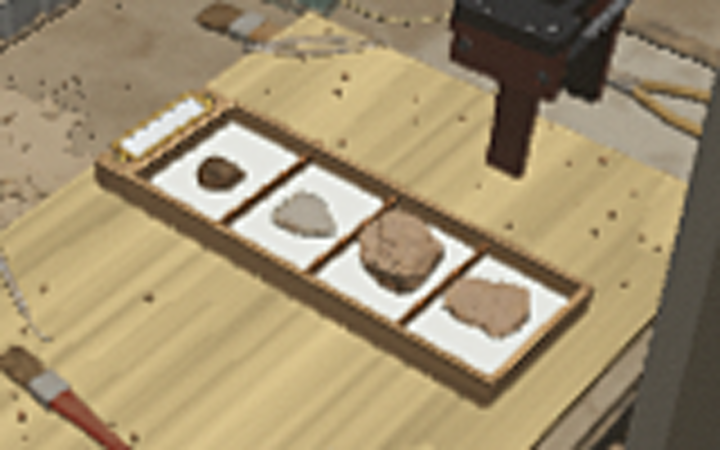

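```bash
python3 - <<'E'
from workcell import ctrl
print(ctrl.close_job())
E
```

```text
the job is handed in; nothing more can be done
None
```

I moved all four samples into the storage tray in the pan's order, counted from the card end: clod_f, chalk_b, stone_b, stone_e. I handed the job in at about 38 s of the 102 s allowed; it gave no verdict.

- **Position:** each sample measured within about 5 mm of its compartment centre along the row and across it. The limits are 20 mm and 34 mm.
    - stone_b and stone_e were measured in the last wrist picture.
    - clod_f and chalk_b were measured just after each was set down, because the network did not find them in the last wrist picture. The last scene picture shows both still in place.
- **Flatness:** all four look flat and the same side up in the last scene picture. I did not measure their tilt.
- **Handling:** I lowered each sample in 1 mm steps before opening the gripper. I felt contact for three of them; the chalk showed none, and by the geometry it was within about 1 mm of the foam. stone_b touched the foam with 19 N, so I backed off 1 mm before letting go. Nothing was dropped.
- **Disagreements:** my edge fit of the tray gave a compartment width of 109 mm instead of the 116 mm stated, but its centre matched the other measurements. The network could not tell stone_b from stone_e, so I told them apart by height in the pictures.

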